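# Fetch the weighing jar from behind the reagent containers

## Task

The low white porcelain jar at the back of the grey spill tray is to be weighed: leave it where it is while you move the amber bottle, the square canister and the conical flask that hem it in, all three, onto the black rubber mat, each standing upright wholly on the mat. Then stand the jar in the middle of the balance pan, setting it down gently, not dropping it, and only after that put the three containers back in the tray, each upright on the very spot where it stood at the start. Never tip a container or the jar over, and leave the beaker, the spatula and the cardboard box where they are.

Things in the scene. Friction and masses are not known exactly. Their poses are not given: they have to be found in the camera images.
- bottle: Round amber glass bottle with a paper band and a black cap, 54 mm across the body, 125 mm tall, shoulder at 78 to 92 mm, about 0.2 kg, loose. Round cap 32 mm across, from 97 to 125 mm above the underside, on a 28 mm neck; grip it by the cap from above. Origin: centre of the underside, z up.
- canister: Square white plastic bottle with a white cap, body 46 x 46 mm and 84 mm tall, 125 mm tall in all, about 0.2 kg, loose. Round cap 32 mm across, from 97 to 125 mm above the underside, on a 28 mm neck; grip it by the cap from above. Origin: centre of the underside, z up.
- flask: Conical greenish glass flask with a cork-brown stopper, 60 mm across the base narrowing to a 28 mm neck at 72 mm, 125 mm tall, about 0.2 kg, loose. The stopper is fast in the neck. Round stopper 32 mm across, from 97 to 125 mm above the underside, on a 28 mm neck; grip it by the stopper from above. Origin: centre of the underside, z up.
- jar: Low white porcelain weighing jar, 42 mm across, with its fixed flat lid 44 mm across from 34 to 44 mm up; 44 mm tall in all, about 0.1 kg, loose. Origin: centre of the underside, z up.
- tray: Fixed grey spill tray, 160 mm (its x) by 200 mm (its y), floor 4 mm thick, rim 12 mm high and 4 mm thick. Origin: centre of its underside. Four dark discs on the floor mark the places: the jar stands at (30, 0) mm, the three containers at (30, 60), (30, -60) and (-30, 0) mm in the tray's frame (within 2 mm); which container stands on which place changes from start to start.
- mat: Fixed black rubber mat, 160 mm (its x) by 230 mm (its y), 3 mm thick. Origin: centre of its underside. The clearing area; empty at the start.
- pan (a point): Middle of the upper face of the balance's round steel pan, 100 mm across, 64 mm above the bench; rigid. The balance is a fixed white housing 180 x 190 mm and 52 mm high (56 mm at its dark front panel); the pan's middle lies 22 mm behind (its +x) the middle of the housing, and the point's axes are those of the housing.
- beaker: Clear open beaker, 68 mm across, 75 mm tall, loose; leave alone. Origin: centre of the underside.
- spatula: Slim steel laboratory spatula, 160 mm long, up to 14 mm wide and 7 mm thick, lying flat on the bench nearest the robot, loose; leave alone. Origin: middle of its underside, length along its x.
- slidebox: Small cardboard box 60 x 85 x 30 mm, loose; leave alone. Origin: centre of the underside.

How it is judged (in metres and radians):
On the way, in this order (a step that is already met when the one before it is completed fails the run):
1. the three containers stand upright on the mat, let go, the jar still in its place (x of bottle in the frame of mat between -0.065 and 0.065 m and y of bottle in the frame of mat between -0.1 and 0.1 m and z of bottle in the frame of mat between -0.002 and 0.01 m and angle between each of bottle, canister, flask's own z axis and vertical below 0.12 rad and contact force between each of bottle, canister, flask and the fingers below 0.1 N and x of canister in the frame of mat between -0.065 and 0.065 m and y of canister in the frame of mat between -0.1 and 0.1 m and z of canister in the frame of mat between -0.002 and 0.01 m and x of flask in the frame of mat between -0.065 and 0.065 m and y of flask in the frame of mat between -0.1 and 0.1 m and z of flask in the frame of mat between -0.002 and 0.01 m and distance of jar from where it was at the start of the episode below 0.03 m), for 0.2 s.
2. the jar stands in the middle of the balance pan, let go, the containers still on the mat (horizontal distance between jar and pan below 0.015 m and z of jar in the frame of pan between -0.004 and 0.006 m and angle between jar's own z axis and vertical below 0.1 rad and contact force between each of jar, bottle, canister, flask and the fingers below 0.1 N and linear speed of jar below 0.02 m/s and x of bottle in the frame of mat between -0.065 and 0.065 m and y of bottle in the frame of mat between -0.1 and 0.1 m and z of bottle in the frame of mat between -0.002 and 0.01 m and angle between each of bottle, canister, flask's own z axis and vertical below 0.12 rad and x of canister in the frame of mat between -0.065 and 0.065 m and y of canister in the frame of mat between -0.1 and 0.1 m and z of canister in the frame of mat between -0.002 and 0.01 m and x of flask in the frame of mat between -0.065 and 0.065 m and y of flask in the frame of mat between -0.1 and 0.1 m and z of flask in the frame of mat between -0.002 and 0.01 m), for 0.2 s.
At the end, for the whole second after the job is handed in: The jar stands upright within 15 mm of the middle of the balance pan; bottle, canister and flask each stand upright in the tray within 15 mm of where they themselves stood at the start; all let go and at rest (horizontal distance between jar and pan below 0.015 m and z of jar in the frame of pan between -0.004 and 0.006 m and angle between each of jar, bottle, canister, flask's own z axis and vertical below 0.1 rad and contact force between each of jar, bottle, canister, flask and the fingers below 0.1 N and linear speed of each of jar, bottle, canister, flask below 0.02 m/s and distance of each of bottle, canister, flask from where it was at the start of the episode below 0.015 m and angular speed of each of bottle, canister, flask below 0.2 rad/s); the robot touches nothing.
It fails at once if the beaker, the spatula or the cardboard box is moved (more than 30 mm) (distance of any of beaker, spatula, slidebox from where it was at the start of the episode above 0.03 m).
It fails at once if a container or the jar is tipped over (more than 35 degrees) (angle between any of bottle, canister, flask, jar's own z axis and vertical above 0.6 rad).
It fails at once if the jar is dropped onto the pan (arrives faster than 0.5 m/s) (horizontal distance between jar and pan below 0.05 m and z of jar in the frame of pan below 0.012 m and linear speed of jar above 0.5 m/s).
It also fails if it takes over 152 s, if anything falls off the work surface, if the arm or the gripper's body presses on something with over 40 N, if the wrist force passes 120 N, or if a joint passes its speed limit or range.

## Robot

A 6-joint arm with a two-finger parallel gripper is mounted at the origin on the work surface. World frame = base frame: x ahead of the robot, y to its left, z up, the work surface at z = 0. Lengths are in m, angles in degrees, forces in N, time in s.
With the tool pointing down it reaches from about 0.425 to 0.95 m from the base axis. Payload 3.5 kg.
Tool frame: the origin (TCP) lies on the centre line of the jaws, within the pads' length; the fingertips stand manip.nose_length ahead of it and the grasp point (between the pads) lies 11 mm behind it (manip.nose_length is the distance from the TCP to the fingertips, in m); z points along the fingers, x is the direction in which the jaws open and shut, and the axes are right-handed (so a half turn about z gives the same grasp; the last joint's range is limited). The gripper opens to 85 mm and grips with 20 to 120 N. Pads are 22 mm wide; open, the fingers measure 114 mm over their backs; the gripper's body (76 mm by 85 mm) begins 54 mm behind the grasp point. The pads swing forward as they close: fully open they stand 13 mm farther back than shut.
Start: joints at [65.947, 16.404, 90.338, -0, 73.258, -8.594], TCP at [0.18, 0.651, 0.239] pointing down, gripper open.
Joint ranges: [-158.93, 158.93], [-51.34, 127.21], [12.03, 142.37], [-87.48, 267.48], [13.55, 161.25], [-162.69, 162.69]. Speed limits (degrees/s): [159.86, 159.86, 180, 180, 180, 180].

## Interface

Orientations are given as a 3x3 rotation matrix whose columns are the frame's x, y, z axes.
In Python, from workcell import manip, grab_frame gives the robot as it stands. The module is installed in compiled form; this text tells all that it offers.
- The arm moves only by the tool drive_tool, never from a script. Its argument "increments" is a list of rows, each a list of 7 numbers: the shift along the tool's x, y, z in cm, then the turn, a rotation vector about the tool's x, y, z in rad, then the finger opening in cm, from 0 to 8.54. A call has 1 to 12 rows; each row shifts and turns the pose as measured when the row begins, along the tool's axes as they then stand; what a row does not reach is not made up. A row lasts 1/8 s, in which the tool goes at most 62.5 mm and 10.7 degrees, less where a joint would pass 70% of its speed; a pose out of reach is approached as far as the arm can. A call with a gripper value outside its range is refused whole. The fingers move at their own pace and stop on an object; "newtons" is the grip in N (left out, the last holds). Time passes only in rows, so rows that do not move let the fingers close. It gives the time, the measured TCP pose, the force and the opening at its end, in the units of the state.
- manip.read_state(): the state, without advancing time (a new reading comes with each control period).
- grab_frame(name): name is "side" or "top" or "wrist"; returns a dict with "img" (480x640x3 uint8, red, green, blue), "range_z" (480x640 float32, m along the optical axis (not along the pixel's ray), 0 where there is no reading), "intrinsics" (3x3 intrinsics, pixels), "eye" and "rotation" of the camera in the world. Camera axes: x right, y down, z forward; pixel columns grow to the right and rows downward; lengths in m; the calibration is good to about 2 mm. A picture is of the moment at which its call begins.
- manip.sign_off(): hands the job in, once; it reports no verdict.
The state is a dict: "time": time; "qpos": joint angles; "dq": joint speeds; "joint_efforts": joint torques, N m; "eef_pos": TCP position; "ee_rot": TCP orientation; "contact_force": force on the tool from outside, world axes, zero at the start; "ft_torque": the same for the moment, N m; "grip_width": opening from 0.0 (shut) to 1.0 (fully open).
Only numpy, scipy, OpenCV 4.12 (cv2) and the standard library are available. Lean on these libraries where they do the work, as an engineer would, in place of code of your own. Each camera call takes 0.05 s, during which the arm holds its last target.

## Working session

There is one attempt and no reset: what is moved stays moved. The work goes in short steps, Python scripts to look and compute and a tool call to move; the robot and the scene stay as the last step left them, time stands still between calls to the robot, and variables do not carry over. Pictures are saved under pics/ and viewed, and the job is handed in when it is done.

Besides the shell and the picture viewer there is one more tool, called as name(argument=value, ...) on one line, values as JSON. drive_tool: Moves the arm, as the interface text tells. Its arguments: {"type":"object","properties":{"increments":{"type":"array","items":{"type":"array","items":{"type":"number"}}},"newtons":{"type":"number"}},"required":["increments"]}

```bash
mkdir -p pics; python3 - <<'E'
from workcell import manip, grab_frame
import cv2,numpy as np
s=manip.read_state(); print(s, manip.nose_length)
for n in ["side","top","wrist"]:
    f=grab_frame(n); cv2.imwrite(f"pics/{n}0.png",f["img"][:,:,::-1]); np.savez(f"pics/{n}0.npz",**f)
    print(n,f["intrinsics"],f["eye"],f["rotation"])
E
```

```text
{'time': 0.0, 'qpos': array([ 6.59464537e+01,  1.64531052e+01,  9.04232568e+01, -8.22721433e-05,
        7.32580252e+01, -8.59532705e+00]), 'dq': array([ 0.03515024, -0.03635456,  0.03559941,  0.00173024, -0.00168159,
        0.0406646 ]), 'joint_efforts': array([-1.53274777e-03, -4.05983377e+01, -2.92624837e+01, -2.10560038e-04,
        5.81082510e-03,  8.96131297e-06]), 'eef_pos': array([0.17963057, 0.64999597, 0.23794681]), 'ee_rot': array([[ 2.66534108e-01,  9.63825014e-01, -9.54746018e-04],
       [ 9.63822696e-01, -2.66535589e-01, -2.14238611e-03],
       [-2.31935911e-03, -3.49186912e-04, -9.99997249e-01]]), 'contact_force': array([-0.33751918,  0.82240241, -0.45720712]), 'ft_torque': array([-0.00472397, -0.0402421 , -0.00992354]), 'grip_width': 1.0032361606783957} 0.008
side [[489.1443255    0.         322.93079986]
 [  0.         489.1443255  239.33947655]
 [  0.           0.           1.        ]] [ 0.10499776 -0.91329681  0.64466704] [[ 0.90098176 -0.22490795  0.37100982]
 [-0.4338125  -0.45477002  0.77781164]
 [-0.00621188 -0.8617428  -0.50730737]]
top [[597.09079561   0.         314.58997526]
 [  0.         597.09079561 236.07742935]
 [  0.           0.           1.        ]] [ 0.35991    -0.02253722  1.33127176] [[-0.00356507 -0.99125408  0.13191906]
 [-0.9999836   0.00412521  0.00397306]
 [-0.00448251 -0.13190273 -0.99125253]]
wrist [[364.31218546   0.         316.72334078]
 [  0.         364.31218546 234.14442213]
 [  0.           0.           1.        ]] [0.11337977 0.66793082 0.37330126] [[ 0.26695632  0.92863915  0.25761143]
 [ 0.96370401 -0.25641265 -0.07434472]
 [-0.00298459  0.26810796 -0.96338425]]
```

View pics/top0.png

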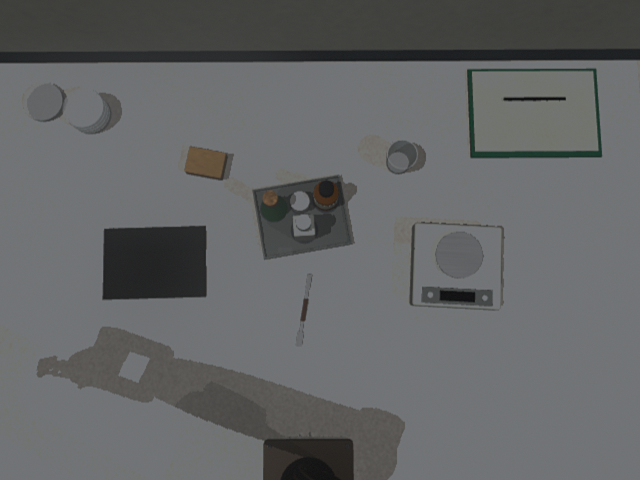

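View pics/side0.png

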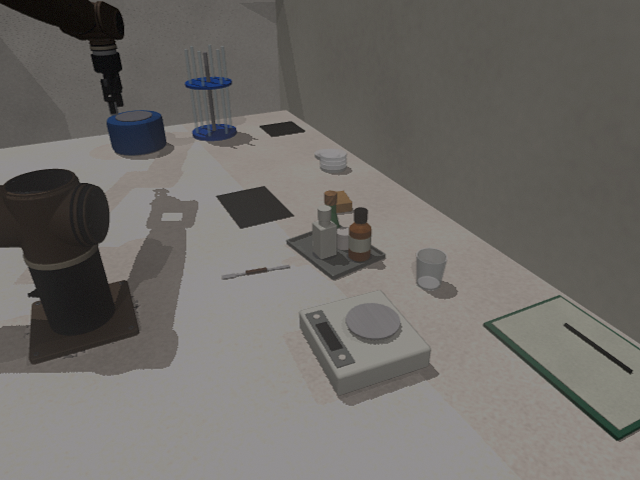

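View pics/wrist0.png

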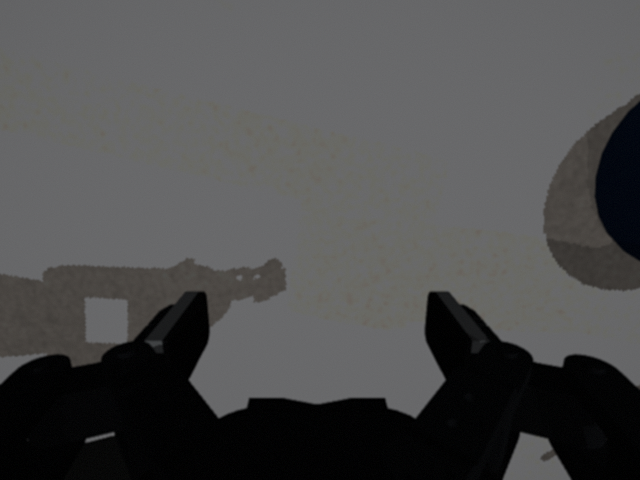

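The top view shows the tray at about (303,218), with the flask at (272,205), jar (300,201), bottle (326,193) and canister (303,226). The mat is at (155,262), the pan at (459,255), the beaker at (402,157), the box at (206,162) and the spatula at (304,310).

```bash
cat > h.py <<'E'
import numpy as np,cv2
def cloud(f):
    K=f["intrinsics"];d=f["range_z"];v,u=np.mgrid[:480,:640]
    p=np.stack([(u-K[0,2])/K[0,0]*d,(v-K[1,2])/K[1,1]*d,d],-1)
    return p@np.asarray(f["rotation"]).T+f["eye"]
def ray(f,uv,z):
    K=f["intrinsics"];uv=np.atleast_2d(np.array(uv,float))
    d=np.c_[(uv[:,0]-K[0,2])/K[0,0],(uv[:,1]-K[1,2])/K[1,1],np.ones(len(uv))]@np.asarray(f["rotation"]).T
    return f["eye"]+d*((z-f["eye"][2])/d[:,2])[:,None]
E
python3 - <<'E'
from h import *
f=dict(np.load("pics/top0.npz"));P=cloud(f);im=f["img"].astype(int)
print("bench z",np.median(P[300:330,230:280,2]))
u,v=np.meshgrid(np.arange(640),np.arange(480))
def blob(name,box,zlo,zhi,zp):
    x0,y0,x1,y1=box
    m=(u>=x0)&(u<x1)&(v>=y0)&(v<y1)&(P[...,2]>zlo)&(P[...,2]<zhi)
    c,r=cv2.minEnclosingCircle(np.argwhere(m)[:,::-1].astype(np.float32))
    q=ray(f,[c],zp)[0]; print(name,m.sum(),"pts mean",P[m].mean(0).round(4),"circ",np.round(c,1),round(r,1),q.round(4)); return m
blob("flask",(250,180,290,225),.118,.14,.129)
blob("bottle",(310,170,345,215),.118,.14,.129)
blob("can",(288,205,320,240),.118,.14,.129)
blob("jar",(286,188,314,214),.040,.06,.048)
blob("pan",(425,225,490,285),.0605,.075,.064)
def rect(name,m,zp):
    cs,_=cv2.findContours(m.astype(np.uint8),cv2.RETR_EXTERNAL,cv2.CHAIN_APPROX_NONE);c=max(cs,key=cv2.contourArea)
    q=ray(f,c[:,0],zp)[:,:2].astype(np.float32); r=cv2.minAreaRect(q); print(name,r)
rect("mat",(im.sum(2)<120)&(u>90)&(u<220)&(v>215)&(v<310),.003)
m=(u>240)&(u<365)&(v>165)&(v<270)&(P[...,2]>.002)
rect("tray",m&(P[...,2]<.025),.010)
rect("bal",(u>405)&(u<510)&(v>215)&(v<315)&(P[...,2]>.03),.052)
rect("box",(u>180)&(u<235)&(v>140)&(v<185)&(P[...,2]>.015),.03)
blob("beaker",(380,135,425,180),.03,.1,.075)
f=dict(np.load("pics/side0.npz"));P=cloud(f)
print(np.median(P[230:260,150:200,2]))
blob("panS",(335,298,410,345),.0605,.08,.064)
blob("bottleS",(350,200,370,225),.115,.15,.129)
blob("canS",(314,200,335,225),.115,.15,.129)
blob("flaskS",(320,185,340,205),.115,.15,.129)
E
```

```text
bench z -0.00018066204464650681
flask 196 pts mean [0.5984 0.0737 0.1285] circ [269.5 198.5] 7.9 [0.598  0.0744 0.129 ]
bottle 194 pts mean [ 0.6189 -0.0415  0.1285] circ [325.9 188.3] 8.0 [ 0.6187 -0.0413  0.129 ]
can 190 pts mean [0.5484 0.0059 0.1285] circ [302.7 222.4] 7.8 [0.5482 0.0064 0.129 ]
jar 309 pts mean [0.608  0.0153 0.0478] circ [301.5 200. ] 12.2 [0.6104 0.0109 0.048 ]
pan 1556 pts mean [ 0.487  -0.3242  0.0644] circ [459.  254.6] 23.7 [ 0.4874 -0.325   0.064 ]
mat ((0.4789068102836609, 0.350850909948349), (0.15516407787799835, 0.20640838146209717), 1.1359487771987915)
tray ((0.571093738079071, 0.016651354730129242), (0.1874760389328003, 0.22576938569545746), 10.824848175048828)
bal ((0.4649636745452881, -0.3208828270435333), (0.19379116594791412, 0.1803503781557083), 86.62645721435547)
box ((0.6988623142242432, 0.226593017578125), (0.08792038261890411, 0.06310335546731949), 79.18594360351562)
beaker 460 pts mean [ 0.7101 -0.21    0.0587] circ [401.5 156. ] 16.9 [ 0.7008 -0.2058  0.075 ]
-0.0003008271083353997
panS 1564 pts mean [ 0.4837 -0.3253  0.0634] circ [372.  321.5] 27.2 [ 0.4819 -0.328   0.064 ]
bottleS 125 pts mean [ 0.6143 -0.0447  0.1251] circ [360.  212.5] 6.9 [ 0.6107 -0.0512  0.129 ]
canS 139 pts mean [0.5459 0.0052 0.1246] circ [325.5 206.5] 10.7 [0.5534 0.0115 0.129 ]
flaskS 115 pts mean [0.594  0.07   0.1245] circ [330. 195.] 6.7 [0.5908 0.063  0.129 ]
```

```bash
python3 - <<'E'
import cv2,numpy as np
f=np.load("pics/top0.npz");i=f["img"][150:330,90:520,::-1]
i=np.clip(i.astype(float)*2,0,255).astype(np.uint8)
cv2.imwrite("pics/topz.png",cv2.resize(i[:130,130:340],None,fx=3.8,fy=3.8,interpolation=cv2.INTER_CUBIC))
f=np.load("pics/side0.npz");i=f["img"][170:300,260:460,::-1]
cv2.imwrite("pics/sidez.png",cv2.resize(i,None,fx=4,fy=4,interpolation=cv2.INTER_CUBIC))
E
```

```text
(no output)
```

View pics/topz.png

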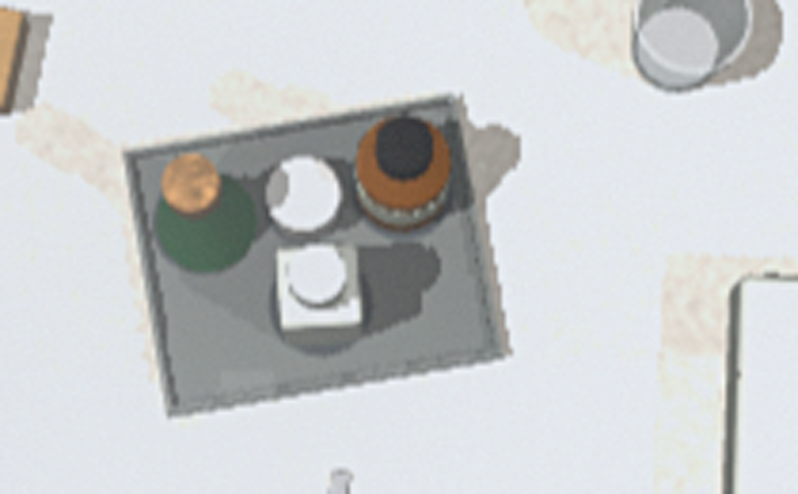

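View pics/sidez.png

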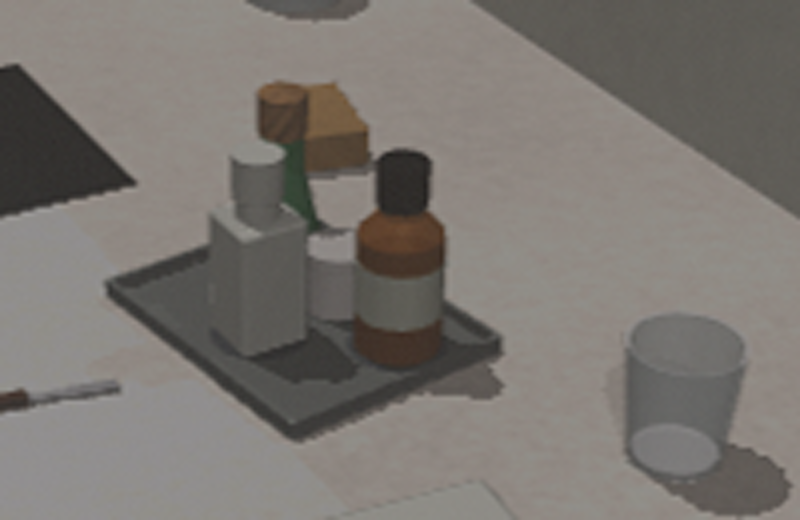

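```bash
python3 - <<'E'
from h import *
f=dict(np.load("pics/top0.npz"));im=f["img"].astype(int)
print(im[262,98:212:3].sum(1), im[220:306:3,155].sum(1))
m=np.zeros((480,640),np.uint8); m[215:310,90:220]=im[215:310,90:220].sum(2)<200
cs,_=cv2.findContours(m,cv2.RETR_EXTERNAL,cv2.CHAIN_APPROX_NONE);c=max(cs,key=cv2.contourArea)
print(cv2.boundingRect(c),cv2.minAreaRect(ray(f,c[:,0],.003)[:,:2].astype(np.float32)))
E
cat > go.py <<'E'
# usage: go.py x y z -> remaining displacement in tool axes (cm) and rotation to "jaw along world y" (rad)
import sys,numpy as np
from workcell import manip
from scipy.spatial.transform import Rotation as R
s=manip.read_state();Rt=s["ee_rot"]
G=np.array([[0,1,0],[1,0,0],[0,0,-1.]])
print("t",round(s["time"],2),"pos",s["eef_pos"].round(4),"F",s["contact_force"].round(1),"w",round(s["grip_width"],3),"q",s["qpos"].round(0))
print("rot",R.from_matrix(Rt.T@G).as_rotvec().round(3))
if len(sys.argv)>3: print("d cm",((Rt.T@(np.array(sys.argv[1:4],float)-s["eef_pos"]))*100).round(2))
E
python3 go.py .6 .08 .22
```

```text
[344 349 110 112 117 114 112 109 111 108 108 108 108 107 106 110 108 108
 105 107 107 110 111 110 114 110 113 115 114 117 117 121 119 124 126 123
 342 341] [342 341 301 118 117 117 116 112 111 110 112 109 111 109 107 104 107 109
 108 108 107 113 110 114 116 112 256 341 340]
(103, 226, 103, 73) ((0.4796065092086792, 0.34182116389274597), (0.1588234305381775, 0.2283940613269806), 1.2809600830078125)
t 0.15 pos [0.1796 0.6501 0.2382] F [0.3 0.  0.8] w 0.997 q [66. 16. 90.  0. 73. -9.]
rot [-0.001  0.002 -0.27 ]
d cm [-43.75  55.71   1.89]
```

drive_tool(increments=[[0,0,0,0,0,-0.135,8.5],[0,0,0,0,0,-0.135,8.5],[-4.9,3.6,0,0,0,0,8.5],[-4.9,3.6,0,0,0,0,7],[-4.9,3.6,0,0,0,0,7],[-4.9,3.6,0,0,0,0,7],[-4.9,3.6,0,0,0,0,7],[-4.9,3.6,0,0,0,0,7],[-4.9,3.6,0,0,0,0,7],[-4.9,3.6,0,0,0,0,7],[-4.9,3.6,0,0,0,0,7],[-4.9,3.6,0,0,0,0,7]], newtons=40)

```text
time: 1.65
eef_pos: [0.5514, 0.1522, 0.2352]
ee_rot: [[-0.018, 1.0, -0.002], [1.0, 0.018, -0.005], [-0.005, -0.002, -1.0]]
contact_force: [0.4, 0.8, 0.0]
grip_width: 0.823
```

```bash
python3 go.py .598 .074 .2
```

```text
t 1.65 pos [0.5514 0.1522 0.2352] F [0.4 0.8 0. ] w 0.823 q [  5.   4. 105.  -0.  71. -86.]
rot [-0.002  0.005  0.018]
d cm [-7.89  4.53  3.54]
```

drive_tool(increments=[[-3.9,2.3,1.5,0,0,0.018,7],[-3.9,2.2,1.5,0,0.005,0,7],[0,0,0,0,0,0,7],[0,0,0,0,0,0,7]])

```text
time: 2.15
eef_pos: [0.5996, 0.0679, 0.2038]
ee_rot: [[0.007, 1.0, -0.003], [1.0, -0.007, 0.001], [0.001, -0.003, -1.0]]
contact_force: [0.7, 0.3, 0.2]
grip_width: 0.822
```

```bash
cat > wl.py <<'E'
import sys,cv2,numpy as np
from workcell import grab_frame
n,cam=sys.argv[1],sys.argv[2]
f=grab_frame(cam);np.savez(f"pics/{n}.npz",**f)
i=np.clip(f["img"][:,:,::-1].astype(float)*1.8,0,255).astype(np.uint8)
if len(sys.argv)>3:
    a,b,c,d=map(int,sys.argv[3:7]); i=i[b:d,a:c]; k=min(800/(c-a),600/(d-b)); i=cv2.resize(i,None,fx=k,fy=k)
cv2.imwrite(f"pics/{n}.png",i)
E
python3 go.py .598 .074 .107; python3 wl.py w1 wrist
```

```text
t 2.15 pos [0.5996 0.0679 0.2038] F [0.7 0.3 0.2] w 0.822 q [ -3.   9. 103.   0.  68. -93.]
rot [-0.003 -0.001 -0.007]
d cm [ 0.6  -0.14  9.68]
```

View pics/w1.png

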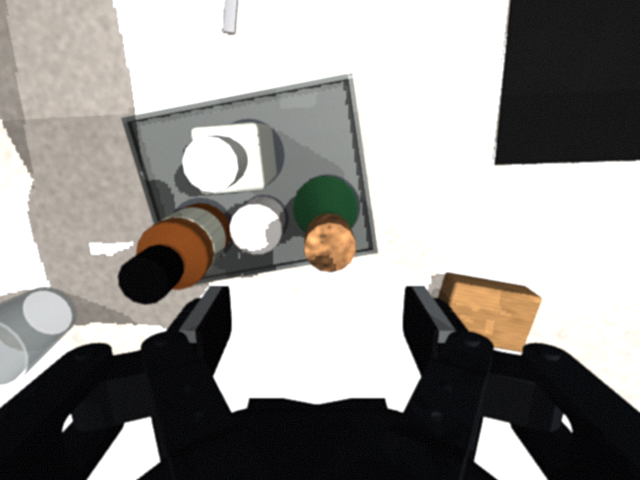

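The wrist view shows the stopper at (330,246), right of the jaw midline at about 317. I'll cross-check its position by ray.

```bash
python3 - <<'E'
from h import *
f=dict(np.load("pics/w1.npz"));P=cloud(f)
for n,b in [("flask",(290,210,365,280)),("can",(170,120,250,200)),("bottle",(110,235,190,310))]:
    m=np.zeros((480,640),bool);x0,y0,x1,y1=b;m[y0:y1,x0:x1]=True
    m&=(P[...,2]>.12)&(P[...,2]<.135)
    c,r=cv2.minEnclosingCircle(np.argwhere(m)[:,::-1].astype(np.float32)); print(n,m.sum(),P[m].mean(0).round(4),c,r,ray(f,[c],.129).round(4))
E
```

```text
flask 2166 [0.5964 0.0748 0.1293] (329.20001220703125, 245.60000610351562) 26.690919876098633 [[0.5963 0.0748 0.129 ]]
can 2584 [0.547  0.0079 0.1294] (211.16128540039062, 163.72042846679688) 30.01850128173828 [[0.5471 0.0077 0.129 ]]
bottle 2235 [ 0.6169 -0.039   0.1288] (145.5, 278.5) 28.257841110229492 [[ 0.6167 -0.0389  0.129 ]]
```

drive_tool(increments=[[0.6,-0.3,0,0,0,-0.007,7],[0,0,3,0,0,0,7],[0,0,3,0,0,0,7],[0,0,2,0,0,0,7],[0,0,0,0,0,0,7]])

```text
time: 2.82
eef_pos: [0.5955, 0.081, 0.1253]
ee_rot: [[-0.01, 1.0, 0.003], [1.0, 0.01, 0.001], [0.001, 0.003, -1.0]]
contact_force: [-0.6, 0.4, 0.1]
grip_width: 0.818
```

```bash
python3 go.py .597 .0745 .107
```

```text
t 2.83 pos [0.5955 0.081  0.1253] F [-0.6  0.4  0.1] w 0.818 q [ -2.  14. 106.   0.  60. -93.]
rot [ 0.003 -0.001  0.01 ]
d cm [-0.65  0.13  1.83]
```

```bash
python3 go.py .597 .0745 .107; python3 - <<'E'
from workcell import manip,grab_frame
for i in range(3):
    grab_frame("top"); s=manip.read_state(); print(s["time"],s["eef_pos"].round(4),s["ee_rot"][:,0].round(4),s["qpos"].round(2))
E
```

```text
t 2.83 pos [0.5955 0.081  0.1253] F [-0.6  0.4  0.1] w 0.818 q [ -2.  14. 106.   0.  60. -93.]
rot [ 0.003 -0.001  0.01 ]
d cm [-0.65  0.13  1.83]
2.875 [0.5964 0.081  0.1266] [-0.0097  1.      0.0013] [-1.9600e+00  1.3800e+01  1.0603e+02  1.0000e-01  5.9890e+01 -9.2560e+01]
2.925 [0.5972 0.0807 0.1277] [-0.0093  1.      0.0011] [-1.9800e+00  1.3750e+01  1.0596e+02  9.0000e-02  5.9880e+01 -9.2560e+01]
2.975 [0.5977 0.0804 0.1283] [-0.009  1.     0.001] [-2.0000e+00  1.3730e+01  1.0592e+02  9.0000e-02  5.9880e+01 -9.2560e+01]
```

drive_tool(increments=[[-0.5,0,0,0,0,0.009,7],[0,0,0,0,0,0,7],[0,0,0,0,0,0,7]])

```text
time: 3.35
eef_pos: [0.5996, 0.0747, 0.1314]
ee_rot: [[0.001, 1.0, 0.014], [1.0, -0.001, 0.001], [0.001, 0.014, -1.0]]
contact_force: [-0.1, -0.4, 0.2]
grip_width: 0.818
```

```bash
python3 go.py .597 .0745 .107
```

```text
t 3.35 pos [0.5996 0.0747 0.1314] F [-0.1 -0.4  0.2] w 0.818 q [ -3.  13. 106.   0.  60. -93.]
rot [ 0.014 -0.001 -0.001]
d cm [-0.02 -0.29  2.44]
```

drive_tool(increments=[[0,-0.2,1.0,0.014,0,0,7],[0,0,1.0,0,0,0,7],[0,0,0.2,0,0,0,7],[0,0,0,0,0,0,7]])

```text
time: 3.85
eef_pos: [0.5971, 0.0746, 0.107]
ee_rot: [[0.001, 1.0, -0.003], [1.0, -0.001, 0.001], [0.001, -0.003, -1.0]]
contact_force: [-0.1, -0.1, 0.4]
grip_width: 0.82
```

```bash
python3 go.py .597 .0745 .107
```

```text
t 3.85 pos [0.5971 0.0746 0.107 ] F [-0.1 -0.1  0.4] w 0.82 q [ -3.  15. 106.   0.  58. -92.]
rot [-0.003 -0.001 -0.001]
d cm [-0.01 -0.01  0.  ]
```

drive_tool(increments=[[0,0,0,0,0,0,2.2],[0,0,0,0,0,0,2.2],[0,0,0,0,0,0,2.2],[0,0,0,0,0,0,2.2],[0,0,0,0,0,0,2.2],[0,0,0,0,0,0,2.2]], newtons=40)

```text
time: 4.6
eef_pos: [0.5973, 0.0748, 0.1074]
ee_rot: [[0.001, 1.0, -0.002], [1.0, -0.001, 0.001], [0.001, -0.002, -1.0]]
contact_force: [0.2, -0.3, -1.2]
grip_width: 0.363
```

```bash
python3 go.py .597 .0745 .107
```

```text
t 4.6 pos [0.5973 0.0748 0.1074] F [ 0.2 -0.3 -1.2] w 0.363 q [ -3.  15. 106.   0.  58. -93.]
rot [-0.002 -0.001 -0.001]
d cm [-0.03 -0.03  0.04]
```

drive_tool(increments=[[0,0,-1,0,0,0,2.2],[0,0,-2,0,0,0,2.2],[0,0,-2,0,0,0,2.2],[0.5,0,-1.5,0,0,0,2.2],[1.5,-0.5,-0.5,0,0,0,2.2],[2.5,-0.8,0,0,0,0,2.2],[3.5,-1.2,0,0,0,0,2.2],[3.5,-1.2,0,0,0,0,2.2],[3.5,-1.2,0,0,0,0,2.2],[3.5,-1.2,0,0,0,0,2.2],[3.5,-1.2,0,0,0,0,2.2]])

```text
time: 5.98
eef_pos: [0.5194, 0.3048, 0.184]
ee_rot: [[0.003, 1.0, -0.003], [1.0, -0.003, 0.002], [0.002, -0.003, -1.0]]
contact_force: [0.5, 0.3, -1.3]
grip_width: 0.368
```

```bash
python3 go.py .48 .412 .16
```

```text
t 5.97 pos [0.5194 0.3048 0.184 ] F [ 0.5  0.3 -1.3] w 0.368 q [ 21.  10. 104.   0.  66. -69.]
rot [-0.003 -0.002 -0.003]
d cm [10.7  -3.97  2.43]
```

drive_tool(increments=[[3.2,-1.2,0,0,0,0,2.2],[2.5,-0.9,0.4,0,0,0,2.2],[1.8,-0.6,0.6,0,0,0,2.2],[1,-0.4,0.6,0,0,0,2.2],[0.5,-0.2,0.5,0,0,0,2.2],[0,0,0,0,0,0,2.2],[0,0,0,0,0,0,2.2]])

```text
time: 6.85
eef_pos: [0.4803, 0.4013, 0.1606]
ee_rot: [[-0.002, 1.0, -0.007], [1.0, 0.002, -0.0], [-0.0, -0.007, -1.0]]
contact_force: [1.2, 0.3, -1.8]
grip_width: 0.363
```

```bash
python3 go.py .48 .412 .107
```

```text
t 6.85 pos [0.4803 0.4013 0.1606] F [ 1.2  0.3 -1.8] w 0.363 q [ 31.  15. 101.   0.  65. -60.]
rot [-0.007  0.     0.002]
d cm [1.07 0.01 5.36]
```

drive_tool(increments=[[0.7,0,1,-0.007,0,0,2.2],[0.3,0,1.5,0,0,0,2.2],[0,0,1.5,0,0,0,2.2],[0,0,0.8,0,0,0,2.2],[0,0,0,0,0,0,2.2],[0,0,0,0,0,0,2.2]])

```text
time: 7.6
eef_pos: [0.4807, 0.4106, 0.1083]
ee_rot: [[0.001, 1.0, -0.001], [1.0, -0.001, -0.001], [-0.001, -0.001, -1.0]]
contact_force: [-0.1, -0.8, -1.2]
grip_width: 0.359
```

```bash
python3 go.py .48 .412 .1064
```

```text
t 7.6 pos [0.4807 0.4106 0.1083] F [-0.1 -0.8 -1.2] w 0.359 q [ 31.  19. 102.  -0.  59. -59.]
rot [-0.001  0.001 -0.001]
d cm [ 0.15 -0.07  0.19]
```

drive_tool(increments=[[0,0,0.15,0,0,0,2.2],[0,0,0.05,0,0,0,2.2],[0,0,0,0,0,0,2.2]])

```text
time: 7.98
eef_pos: [0.4815, 0.4109, 0.1076]
ee_rot: [[0.001, 1.0, 0.001], [1.0, -0.001, 0.0], [0.0, 0.001, -1.0]]
contact_force: [1.5, -0.0, -1.7]
grip_width: 0.365
```

```bash
python3 go.py .48 .412 .1064
```

```text
t 7.97 pos [0.4815 0.4109 0.1076] F [ 1.5 -0.  -1.7] w 0.365 q [ 31.  19. 102.  -0.  59. -59.]
rot [ 0.001 -0.    -0.001]
d cm [ 0.11 -0.15  0.12]
```

drive_tool(increments=[[0,0,0.2,0,0,0,2.2],[0,0,0.1,0,0,0,2.2],[0,0,0,0,0,0,2.2]])

```text
time: 8.35
eef_pos: [0.4822, 0.4113, 0.1063]
ee_rot: [[0.0, 1.0, 0.003], [1.0, -0.0, 0.001], [0.001, 0.003, -1.0]]
contact_force: [-0.8, -0.4, -1.5]
grip_width: 0.367
```

```bash
python3 go.py .48 .412 .1064
```

```text
t 8.35 pos [0.4822 0.4113 0.1063] F [-0.8 -0.4 -1.5] w 0.367 q [ 31.  19. 102.  -0.  59. -59.]
rot [ 0.003 -0.001 -0.   ]
d cm [ 0.07 -0.22 -0.01]
```

drive_tool(increments=[[0,-0.1,0.2,0.003,0,0,2.2],[0,0,0.1,0,0,0,2.2],[0,0,0,0,0,0,2.2]])

```text
time: 8.72
eef_pos: [0.4826, 0.4115, 0.1063]
ee_rot: [[-0.0, 1.0, 0.003], [1.0, 0.0, 0.001], [0.001, 0.003, -1.0]]
contact_force: [-0.6, -0.8, 2.2]
grip_width: 0.362
```

```bash
python3 go.py .48 .412 .1064;python3 wl.py s1 side 220 150 320 225
```

```text
t 8.72 pos [0.4826 0.4115 0.1063] F [-0.6 -0.8  2.2] w 0.362 q [ 31.  19. 102.  -0.  59. -59.]
rot [ 0.003 -0.001  0.   ]
d cm [ 0.05 -0.26 -0.01]
```

View pics/s1.png

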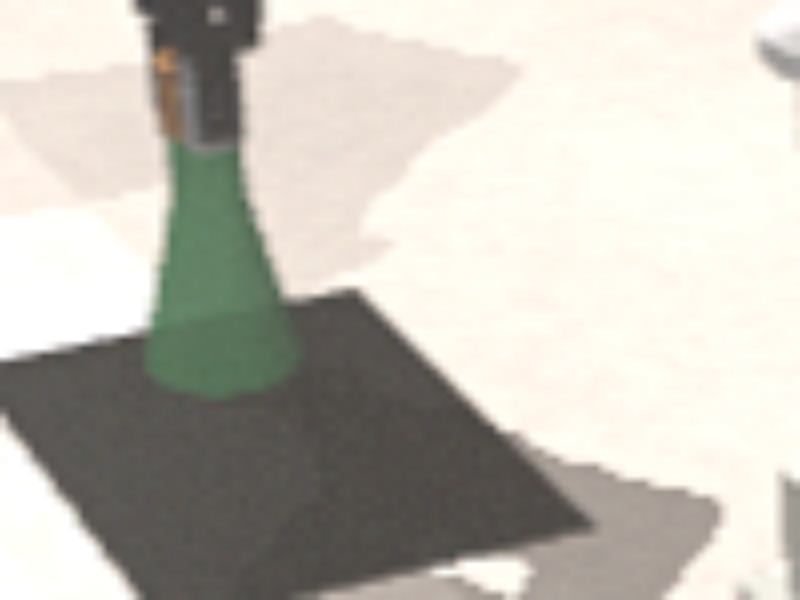

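The flask stands on the mat: base at (220,370) in the crop, and the force flips to +2 N. I'll release it.

drive_tool(increments=[[0,0,0,0,0,0,7],[0,0,0,0,0,0,7],[0,0,0,0,0,0,7],[0,0,-1,0,0,0,7],[0,0,-2,0,0,0,7],[0,0,-3,0,0,0,7],[-3,0.5,-2,0,0,0,7],[-5,0.9,0,0,0,0,7],[-5,0.9,0,0,0,0,7],[-5,0.9,0,0,0,0,7],[-5,0.9,0,0,0,0,7],[-5,0.9,0,0,0,0,7]])

```text
time: 10.28
eef_pos: [0.5378, 0.1287, 0.2025]
ee_rot: [[-0.008, 1.0, 0.024], [1.0, 0.008, 0.008], [0.008, 0.024, -1.0]]
contact_force: [0.7, -0.0, -0.6]
grip_width: 0.821
```

```bash
python3 go.py .5478 .0069 .15
```

```text
t 10.28 pos [0.5378 0.1287 0.2025] F [ 0.7 -0.  -0.6] w 0.821 q [  3.   2. 110.   0.  66. -88.]
rot [ 0.024 -0.008  0.008]
d cm [-12.23   0.78   5.18]
```

drive_tool(increments=[[-4,0.2,0,0.012,-0.004,0.008,7],[-3.5,0.2,0.5,0.012,-0.004,0,7],[-2,0.2,1,0,0,0,7],[-1,0,1,0,0,0,7],[-0.3,0,0.5,0,0,0,7],[0,0,0,0,0,0,7],[0,0,0,0,0,0,7]])

```text
time: 11.15
eef_pos: [0.5478, 0.0148, 0.1818]
ee_rot: [[0.005, 1.0, 0.014], [1.0, -0.005, -0.001], [-0.001, 0.014, -1.0]]
contact_force: [-0.3, -0.6, 0.6]
grip_width: 0.817
```

```bash
python3 go.py .5478 .0069 .107
```

```text
t 11.15 pos [0.5478 0.0148 0.1818] F [-0.3 -0.6  0.6] w 0.817 q [ -9.   3. 112.   0.  64. -99.]
rot [ 0.014  0.001 -0.005]
d cm [-0.78 -0.1   7.48]
```

drive_tool(increments=[[-0.6,0,0.5,0.014,0,-0.005,7],[0,0,1.5,0,0,0,7],[0,0,1.5,0,0,0,7],[0,0,1,0,0,0,7],[0,0,0.3,0,0,0,7],[0,0,0,0,0,0,7],[0,0,0,0,0,0,7]])

```text
time: 12.02
eef_pos: [0.5473, 0.0096, 0.1296]
ee_rot: [[-0.003, 1.0, -0.002], [1.0, 0.003, -0.001], [-0.001, -0.002, -1.0]]
contact_force: [0.3, -0.3, 1.0]
grip_width: 0.816
```

```bash
python3 go.py .5478 .0069 .107; python3 wl.py w2 wrist
```

```text
t 12.03 pos [0.5473 0.0096 0.1296] F [ 0.3 -0.3  1. ] w 0.816 q [ -10.    7.  113.   -0.   60. -100.]
rot [-0.002  0.001  0.003]
d cm [-0.27  0.06  2.26]
```

View pics/w2.png

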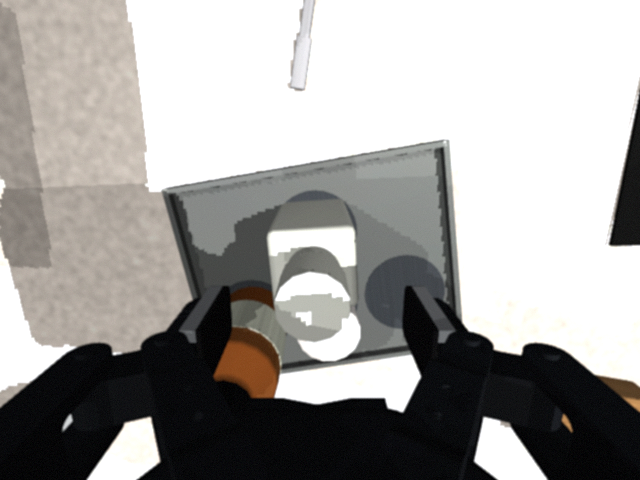

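The canister cap at (313,305) is centred between the jaws, and the left finger is clear of the bottle. Next I descend and grip.

drive_tool(increments=[[-0.3,0,0.8,0,0,0.003,7],[0,0,0.9,0,0,0,7],[0,0,0.2,0,0,0,7],[0,0,0,0,0,0,7]])

```text
time: 12.58
eef_pos: [0.5476, 0.0062, 0.1099]
ee_rot: [[0.001, 1.0, -0.001], [1.0, -0.001, -0.001], [-0.001, -0.001, -1.0]]
contact_force: [-0.7, -0.5, 0.0]
grip_width: 0.821
```

```bash
python3 go.py .5478 .0069 .107
```

```text
t 12.57 pos [0.5476 0.0062 0.1099] F [-0.7 -0.5  0. ] w 0.821 q [ -10.    9.  114.   -0.   57. -100.]
rot [-0.001  0.001 -0.001]
d cm [0.07 0.02 0.29]
```

drive_tool(increments=[[0,0,0.3,0,0,0,7],[0,0,0,0,0,0,2.2],[0,0,0,0,0,0,2.2],[0,0,0,0,0,0,2.2],[0,0,0,0,0,0,2.2],[0,0,0,0,0,0,2.2],[0,0,0,0,0,0,2.2]])

```text
time: 13.45
eef_pos: [0.5479, 0.0064, 0.1071]
ee_rot: [[0.001, 1.0, -0.0], [1.0, -0.001, -0.001], [-0.001, -0.0, -1.0]]
contact_force: [0.5, -0.2, -0.4]
grip_width: 0.359
```

```bash
python3 go.py .48 .342 .107
```

```text
t 13.45 pos [0.5479 0.0064 0.1071] F [ 0.5 -0.2 -0.4] w 0.359 q [ -10.    9.  114.   -0.   57. -100.]
rot [-0.     0.001 -0.001]
d cm [ 3.355e+01 -6.820e+00 -1.000e-02]
```

drive_tool(increments=[[0,0,-1,0,0,0,2.2],[0,0,-2,0,0,0,2.2],[0,0,-2,0,0,0,2.2],[0.5,0,-1.5,0,0,0,2.2],[1.5,-0.3,-0.5,0,0,0,2.2],[2.5,-0.5,0,0,0,0,2.2],[3.5,-0.7,0,0,0,0,2.2],[3.5,-0.7,0,0,0,0,2.2],[3.5,-0.7,0,0,0,0,2.2],[3.5,-0.7,0,0,0,0,2.2],[3.5,-0.7,0,0,0,0,2.2],[3,-0.7,0,0,0,0,2.2]])

```text
time: 14.95
eef_pos: [0.4901, 0.2686, 0.1765]
ee_rot: [[0.002, 1.0, -0.011], [1.0, -0.002, 0.0], [0.0, -0.011, -1.0]]
contact_force: [0.3, 0.8, -2.2]
grip_width: 0.363
```

```bash
python3 go.py .48 .335 .16
```

```text
t 14.95 pos [0.4901 0.2686 0.1765] F [ 0.3  0.8 -2.2] w 0.363 q [ 18.   6. 110.   0.  65. -72.]
rot [-0.011 -0.    -0.002]
d cm [ 6.63 -1.    1.67]
```

drive_tool(increments=[[2,-0.3,0.2,-0.011,0,0,2.2],[1.5,-0.2,0.4,0,0,0,2.2],[1,-0.2,0.5,0,0,0,2.2],[0.5,-0.1,0.5,0,0,0,2.2],[0,0,0,0,0,0,2.2],[0,0,0,0,0,0,2.2]])

```text
time: 15.7
eef_pos: [0.4779, 0.323, 0.1572]
ee_rot: [[-0.002, 1.0, -0.005], [1.0, 0.002, -0.002], [-0.002, -0.005, -1.0]]
contact_force: [0.6, 0.2, -2.3]
grip_width: 0.361
```

```bash
python3 go.py .48 .335 .106
```

```text
t 15.7 pos [0.4779 0.323  0.1572] F [ 0.6  0.2 -2.3] w 0.361 q [ 24.   9. 108.   0.  63. -66.]
rot [-0.005  0.002  0.002]
d cm [1.2  0.24 5.11]
```

drive_tool(increments=[[0.8,0.1,0.8,-0.005,0,0,2.2],[0.3,0.1,1.4,0,0,0,2.2],[0,0,1.4,0,0,0,2.2],[0,0,0.8,0,0,0,2.2],[0,0,0.1,0,0,0,2.2],[0,0,0,0,0,0,2.2]])

```text
time: 16.45
eef_pos: [0.4802, 0.3335, 0.1081]
ee_rot: [[-0.0, 1.0, -0.001], [1.0, 0.0, -0.003], [-0.003, -0.001, -1.0]]
contact_force: [0.4, -0.4, -1.2]
grip_width: 0.363
```

```bash
python3 go.py .48 .335 .106
```

```text
t 16.45 pos [0.4802 0.3335 0.1081] F [ 0.4 -0.4 -1.2] w 0.363 q [ 25.  13. 109.  -0.  58. -65.]
rot [-0.001  0.003  0.   ]
d cm [ 0.15 -0.01  0.21]
```

drive_tool(increments=[[0,0,0.2,0,0.003,0,2.2],[0,0,0.2,0,0,0,2.2],[0,0,0.15,0,0,0,2.2],[0,0,0,0,0,0,2.2]])

```text
time: 16.95
eef_pos: [0.4817, 0.3341, 0.1064]
ee_rot: [[-0.0, 1.0, 0.002], [1.0, 0.0, 0.002], [0.002, 0.002, -1.0]]
contact_force: [0.5, -0.1, -2.2]
grip_width: 0.36
```

```bash
python3 go.py .48 .335 .106
```

```text
t 16.95 pos [0.4817 0.3341 0.1064] F [ 0.5 -0.1 -2.2] w 0.36 q [ 25.  14. 109.   0.  58. -65.]
rot [ 0.002 -0.002  0.   ]
d cm [ 0.09 -0.17  0.04]
```

drive_tool(increments=[[0,-0.1,0.15,0,0,0,2.2],[0,0,0.15,0,0,0,2.2],[0,0,0,0,0,0,2.2]])

```text
time: 17.32
eef_pos: [0.4823, 0.3344, 0.1062]
ee_rot: [[-0.001, 1.0, 0.006], [1.0, 0.001, 0.002], [0.002, 0.006, -1.0]]
contact_force: [-0.6, -0.5, -1.1]
grip_width: 0.363
```

```bash
python3 go.py .48 .335 .106
```

```text
t 17.32 pos [0.4823 0.3344 0.1062] F [-0.6 -0.5 -1.1] w 0.363 q [ 25.  14. 109.  -0.  57. -65.]
rot [ 0.006 -0.002  0.001]
d cm [ 0.06 -0.23  0.02]
```

drive_tool(increments=[[0,0,0.1,0.004,0,0,2.2],[0,0,0,0,0,0,5],[0,0,0,0,0,0,5],[0,0,0,0,0,0,5],[0,0,-1,0,0,0,5],[0,0,-2,0,0,0,5],[0,0,-3,0,0,0,5],[-3,0.8,-2,0.005,0,0,6],[-5,1.7,0,0.005,0,0,7],[-5,1.7,0,0.005,0,0,7],[-5,1.7,0,0,0,0,7],[-5,1.7,0,0,0,0,7]])

```text
time: 18.82
eef_pos: [0.5634, 0.1026, 0.1996]
ee_rot: [[-0.009, 1.0, 0.003], [1.0, 0.009, 0.006], [0.006, 0.004, -1.0]]
contact_force: [0.4, -0.5, 0.5]
grip_width: 0.82
```

```bash
python3 go.py .618 -.0402 .16
```

```text
t 18.82 pos [0.5634 0.1026 0.1996] F [ 0.4 -0.5  0.5] w 0.82 q [  0.   6. 107.   0.  67. -91.]
rot [ 0.004 -0.006  0.009]
d cm [-14.35   5.32   3.89]
```

drive_tool(increments=[[-4.2,1.5,0,0.004,-0.006,0.009,7],[-4,1.4,0.3,0,0,0,7],[-2.8,1,0.6,0,0,0,7],[-1.2,0.5,0.6,0,0,0,7],[-0.4,0.1,0.4,0,0,0,7],[0,0,0,0,0,0,7],[0,0,0,0,0,0,7]])

```text
time: 19.7
eef_pos: [0.6128, -0.0294, 0.1901]
ee_rot: [[0.004, 1.0, 0.012], [1.0, -0.004, -0.001], [-0.001, 0.012, -1.0]]
contact_force: [0.1, 0.1, 0.4]
grip_width: 0.821
```

```bash
python3 go.py .618 -.0402 .107; python3 wl.py t2 top 80 140 360 350; python3 wl.py w3 wrist
```

```text
t 19.7 pos [ 0.6128 -0.0294  0.1901] F [0.1 0.1 0.4] w 0.821 q [ -12.   11.  102.    0.   66. -102.]
rot [ 0.012  0.001 -0.004]
d cm [-1.07  0.42  8.32]
```

View pics/t2.png

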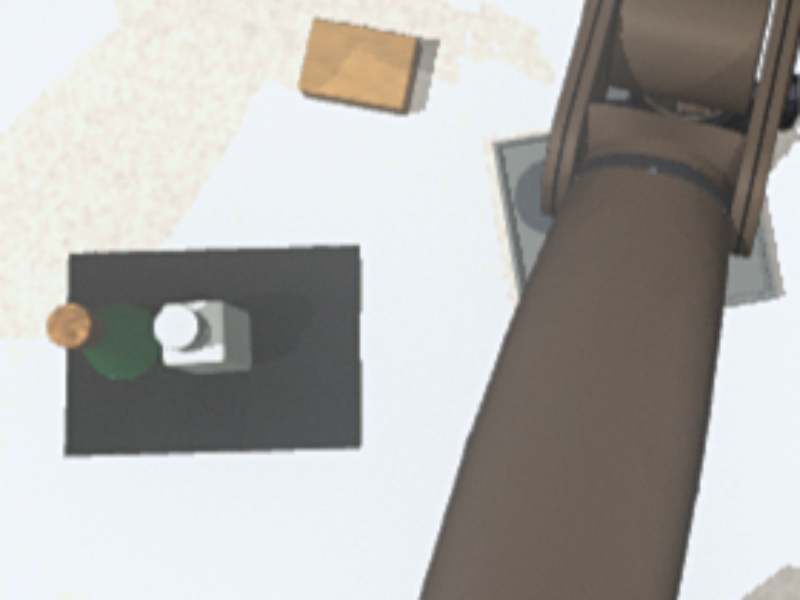

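View pics/w3.png

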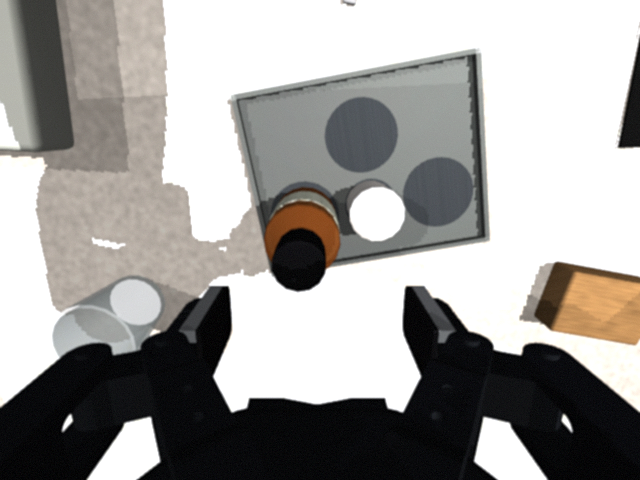

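The flask and canister stand on the mat at crop (122,340) and (205,335). The bottle cap is at (298,260) in the wrist view, the jar lid at (376,211), and the bare discs at (361,134) and (440,191).

```bash
python3 - <<'E'
from h import *
f=dict(np.load("pics/w3.npz"));P=cloud(f);im=f["img"].astype(int)
def b(n,box,z0,z1,zp):
    m=np.zeros((480,640),bool);x0,y0,x1,y1=box;m[y0:y1,x0:x1]=True
    m&=(P[...,2]>z0)&(P[...,2]<z1)
    c,r=cv2.minEnclosingCircle(np.argwhere(m)[:,::-1].astype(np.float32)); print(n,m.sum(),P[m].mean(0).round(4),np.round(c,1),round(r,1),ray(f,[c],zp).round(4))
b("bottle",(260,220,340,300),.12,.135,.129)
b("jar",(335,175,415,250),.044,.055,.048)
for n,box in [("d1",(320,90,400,175)),("d2",(400,150,475,228))]:
    x0,y0,x1,y1=box; s=im[y0:y1,x0:x1].sum(2); print(s.min(),np.median(s),s.max())
    m=(s<(im[134,361].sum()+25)).astype(np.uint8)
    nn,lab,st,ce=cv2.connectedComponentsWithStats(m);k=1+st[1:,4].argmax(); print(n,st[k],ray(f,[ce[k]+[x0,y0]],.004).round(4))
E
```

```text
bottle 2421 [ 0.617  -0.0407  0.1291] [298.4 263.7] 28.3 [[ 0.6169 -0.0406  0.129 ]]
jar 2399 [0.6062 0.0159 0.0485] [369.5 212. ] 34.7 [[0.6051 0.0108 0.048 ]]
133 149.0 267
d1 [   5    8   72   74 4169] [[0.5477 0.0074 0.004 ]]
113 146.0 488
d2 [   3    8   72   68 3724] [[0.5969 0.0768 0.004 ]]
```

drive_tool(increments=[[-0.7,0.2,0.8,0.012,0,-0.004,7],[-0.2,0.1,1.6,0,0,0,7],[0,0,1.8,0,0,0,7],[0,0,1.2,0,0,0,7],[0,0,0.3,0,0,0,7],[0,0,0,0,0,0,7],[0,0,0,0,0,0,7]])

```text
time: 20.68
eef_pos: [0.615, -0.0381, 0.1274]
ee_rot: [[-0.002, 1.0, -0.004], [1.0, 0.002, -0.0], [-0.0, -0.004, -1.0]]
contact_force: [1.1, 1.4, 0.9]
grip_width: 0.826
```

```bash
python3 go.py .618 -.0402 .107
```

```text
t 20.68 pos [ 0.615  -0.0381  0.1274] F [1.1 1.4 0.9] w 0.826 q [ -13.   16.  104.   -0.   61. -103.]
rot [-0.004  0.     0.002]
d cm [-0.21  0.3   2.04]
```

Bottle target is (0.617, -0.0405), and the jar centre is about (0.606, 0.016).

drive_tool(increments=[[-0.2,0.2,0.8,-0.003,0,0,7],[0,0,0.8,0,0,0,7],[0,0,0.3,0,0,0,7],[0,0,0,0,0,0,7]])

```text
time: 21.18
eef_pos: [0.6178, -0.0404, 0.1082]
ee_rot: [[-0.002, 1.0, 0.001], [1.0, 0.002, -0.001], [-0.001, 0.001, -1.0]]
contact_force: [0.3, -0.2, -0.2]
grip_width: 0.817
```

```bash
python3 go.py .617 -.0405 .107
```

```text
t 21.18 pos [ 0.6178 -0.0404  0.1082] F [ 0.3 -0.2 -0.2] w 0.817 q [ -13.   17.  104.   -0.   59. -103.]
rot [0.001 0.001 0.002]
d cm [-0.01 -0.08  0.12]
```

drive_tool(increments=[[0,0,0.1,0,0,0,7],[0,0,0,0,0,0,2.2],[0,0,0,0,0,0,2.2],[0,0,0,0,0,0,2.2],[0,0,0,0,0,0,2.2],[0,0,0,0,0,0,2.2],[0,0,0,0,0,0,2.2]])

```text
time: 22.05
eef_pos: [0.6182, -0.0403, 0.1077]
ee_rot: [[-0.002, 1.0, 0.003], [1.0, 0.002, -0.001], [-0.001, 0.003, -1.0]]
contact_force: [0.7, 0.2, -0.6]
grip_width: 0.366
```

```bash
python3 go.py .48 .26 .18
```

```text
t 22.05 pos [ 0.6182 -0.0403  0.1077] F [ 0.7  0.2 -0.6] w 0.366 q [ -13.   17.  104.   -0.   59. -103.]
rot [0.003 0.001 0.002]
d cm [ 30.05 -13.75  -7.29]
```

drive_tool(increments=[[0,0,-1,0.003,0,0,2.2],[0,0,-2,0,0,0,2.2],[0,0,-2,0,0,0,2.2],[0,0,-2,0,0,0,2.2],[1.2,-0.5,-0.5,0,0,0,2.2],[2.5,-1.2,0,0,0,0,2.2],[3.2,-1.5,0,0,0,0,2.2],[3.2,-1.5,0,0,0,0,2.2],[3.2,-1.5,0,0,0,0,2.2],[3.2,-1.5,0,0,0,0,2.2],[3,-1.4,0,0,0,0,2.2],[2,-1,0,0,0,0,2.2]])

```text
time: 23.55
eef_pos: [0.5096, 0.1844, 0.1902]
ee_rot: [[-0.0, 1.0, -0.001], [1.0, 0.0, 0.001], [0.001, -0.001, -1.0]]
contact_force: [0.1, 0.8, -2.1]
grip_width: 0.357
```

```bash
python3 go.py .48 .26 .16
```

```text
t 23.55 pos [0.5096 0.1844 0.1902] F [ 0.1  0.8 -2.1] w 0.357 q [  9.   2. 112.   0.  66. -81.]
rot [-0.001 -0.001  0.   ]
d cm [ 7.56 -2.96  3.03]
```

drive_tool(increments=[[2.5,-0.9,0.3,0,0,0,2.2],[1.8,-0.8,0.6,0,0,0,2.2],[1.1,-0.5,0.8,0,0,0,2.2],[0.5,-0.2,0.8,0,0,0,2.2],[0.2,0,0.4,0,0,0,2.2],[0,0,0,0,0,0,2.2],[0,0,0,0,0,0,2.2]])

```text
time: 24.42
eef_pos: [0.4811, 0.2494, 0.1601]
ee_rot: [[-0.003, 1.0, -0.003], [1.0, 0.003, 0.001], [0.001, -0.003, -1.0]]
contact_force: [0.0, 0.5, -2.4]
grip_width: 0.361
```

```bash
python3 go.py .48 .26 .1067
```

```text
t 24.43 pos [0.4811 0.2494 0.1601] F [ 0.   0.5 -2.4] w 0.361 q [ 17.   4. 113.   0.  63. -74.]
rot [-0.003 -0.001  0.003]
d cm [ 1.05 -0.09  5.34]
```

drive_tool(increments=[[0.7,0,0.8,-0.003,0,0.003,2.2],[0.2,0,1.5,0,0,0,2.2],[0,0,1.5,0,0,0,2.2],[0,0,0.9,0,0,0,2.2],[0,0,0.2,0,0,0,2.2],[0,0,0.1,0,0,0,2.2],[0,0,0,0,0,0,2.2]])

```text
time: 25.3
eef_pos: [0.482, 0.2586, 0.1072]
ee_rot: [[0.001, 1.0, 0.001], [1.0, -0.001, 0.001], [0.001, 0.001, -1.0]]
contact_force: [-0.8, -0.0, -3.0]
grip_width: 0.359
```

```bash
python3 go.py .48 .26 .1067
```

```text
t 25.3 pos [0.482  0.2586 0.1072] F [-0.8 -0.  -3. ] w 0.359 q [ 18.   9. 114.   0.  57. -72.]
rot [ 0.001 -0.001 -0.001]
d cm [ 0.14 -0.2   0.05]
```

drive_tool(increments=[[0,0,0.2,0,0,0,2.2],[0,0,0.15,0,0,0,2.2],[0,0,0.1,0,0,0,2.2]])

```text
time: 25.68
eef_pos: [0.4834, 0.2589, 0.1068]
ee_rot: [[0.001, 1.0, 0.003], [1.0, -0.001, 0.001], [0.001, 0.003, -1.0]]
contact_force: [-3.0, -0.8, 3.9]
grip_width: 0.366
```

```bash
python3 go.py .48 .26 .1067
```

```text
t 25.68 pos [0.4834 0.2589 0.1068] F [-3.  -0.8  3.9] w 0.366 q [ 18.   9. 114.  -0.  57. -72.]
rot [ 0.003 -0.001 -0.001]
d cm [ 0.11 -0.34  0.01]
```

drive_tool(increments=[[0,0,0,0,0,0,5],[0,0,0,0,0,0,5],[0,0,0,0,0,0,5],[0,0,-1,0,0,0,5],[0,0,-2,0,0,0,5],[0,0,-3,0,0,0,5],[-2,1.2,-2,0.003,0,0,5.5],[-3.5,2,0,0.003,0,0,6],[-4.5,2.2,0,0.003,0,0,6.5],[-4.5,2.2,0,0.003,0,0,6.5],[-3,1.5,0,0,0,0,6.5],[-1.5,0.7,0,0,0,0,6.5]])

```text
time: 27.18
eef_pos: [0.5863, 0.0652, 0.1958]
ee_rot: [[-0.003, 1.0, 0.004], [1.0, 0.003, 0.003], [0.003, 0.004, -1.0]]
contact_force: [-0.0, 0.8, -0.7]
grip_width: 0.766
```

```bash
python3 go.py .606 .016 .12;python3 wl.py s3 side 200 130 400 280
```

```text
t 27.18 pos [0.5863 0.0652 0.1958] F [-0.   0.8 -0.7] w 0.766 q [ -4.   8. 105.   0.  67. -94.]
rot [ 0.004 -0.003  0.003]
d cm [-4.95  1.93  7.57]
```

View pics/s3.png

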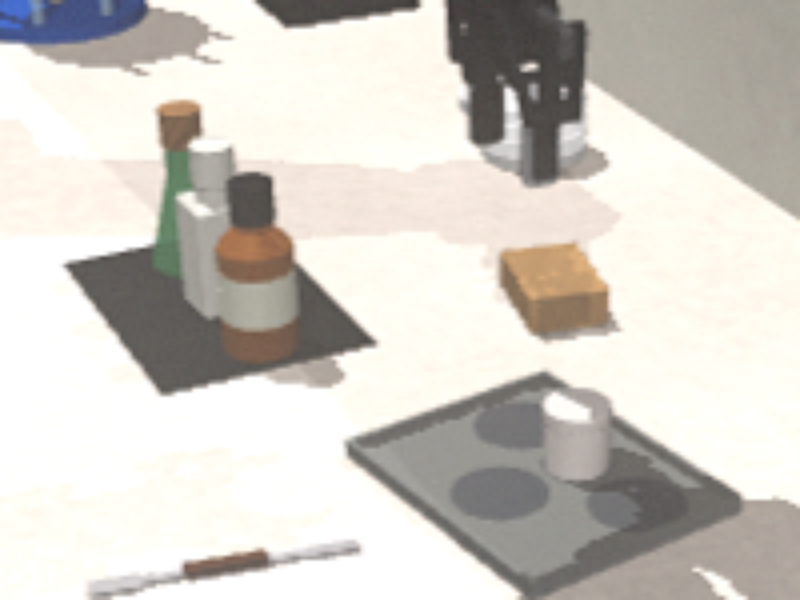

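All three containers stand upright on the mat, at crop (175,220), (205,250) and (260,290). The jar has the tray to itself, at (577,430).

drive_tool(increments=[[-1.8,0.7,0.6,0.004,-0.003,0.003,6.5],[-1.4,0.6,1.2,0,0,0,6.5],[-0.8,0.3,1.4,0,0,0,6.5],[-0.3,0.1,1.4,0,0,0,6.5],[0,0,0.6,0,0,0,6.5],[0,0,0,0,0,0,6.5],[0,0,0,0,0,0,6.5]])

```text
time: 28.1
eef_pos: [0.6029, 0.0217, 0.1384]
ee_rot: [[-0.003, 1.0, -0.004], [1.0, 0.003, 0.001], [0.001, -0.004, -1.0]]
contact_force: [0.1, 1.4, -0.0]
grip_width: 0.761
```

```bash
python3 go.py .606 .016 .034; python3 wl.py w4 wrist
```

```text
t 28.1 pos [0.6029 0.0217 0.1384] F [ 0.1  1.4 -0. ] w 0.761 q [ -8.  13. 105.   0.  62. -98.]
rot [-0.004 -0.001  0.003]
d cm [-0.58  0.35 10.43]
```

View pics/w4.png

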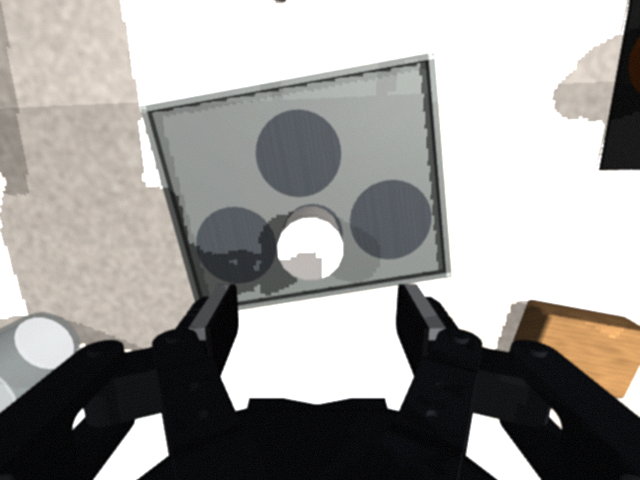

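```bash
python3 - <<'E'
from h import *
f=dict(np.load("pics/w4.npz"));P=cloud(f)
m=np.zeros((480,640),bool);m[200:290,265:355]=True
m&=(P[...,2]>.044)&(P[...,2]<.055)
c,r=cv2.minEnclosingCircle(np.argwhere(m)[:,::-1].astype(np.float32)); print(m.sum(),P[m].mean(0),c,r,ray(f,[c],.048))
E
python3 go.py .606 .016 .034
```

```text
3339 [0.60600374 0.01643128 0.04849982] (309.71490478515625, 248.01576232910156) 33.2578125 [[0.60590531 0.01648379 0.048     ]]
t 28.15 pos [0.6029 0.0217 0.1385] F [-0.5 -0.2 -0.5] w 0.764 q [ -8.  13. 105.   0.  62. -98.]
rot [-0.004 -0.001  0.003]
d cm [-0.58  0.34 10.44]
```

drive_tool(increments=[[-0.4,0.2,1.2,-0.004,0,0.003,6.5],[-0.1,0.1,2,0,0,0,6.5],[0,0,2.2,0,0,0,6.5],[0,0,1.2,0,0,0,6.5],[0,0,0.5,0,0,0,6.5],[0,0,0,0,0,0,6.5],[0,0,0,0,0,0,6.5]])

```text
time: 29.02
eef_pos: [0.6065, 0.0164, 0.0631]
ee_rot: [[0.0, 1.0, 0.002], [1.0, -0.0, 0.001], [0.001, 0.002, -1.0]]
contact_force: [0.4, 0.8, 0.6]
grip_width: 0.761
```

```bash
python3 go.py .606 .016 .034
```

```text
t 29.02 pos [0.6065 0.0164 0.0631] F [0.4 0.8 0.6] w 0.761 q [ -8.  19. 107.   0.  54. -98.]
rot [ 0.002 -0.001 -0.   ]
d cm [-0.04 -0.05  2.91]
```

drive_tool(increments=[[0,0,0.8,0,0,0,6.5],[0,0,1.2,0,0,0,6.5],[0,0,0.5,0,0,0,6.5],[0,0,0,0,0,0,6.5],[0,0,0,0,0,0,6.5]])

```text
time: 29.65
eef_pos: [0.6073, 0.0163, 0.0374]
ee_rot: [[0.0, 1.0, 0.004], [1.0, -0.0, 0.0], [0.0, 0.004, -1.0]]
contact_force: [-0.3, -0.0, 0.3]
grip_width: 0.76
```

```bash
python3 go.py .606 .016 .034
```

```text
t 29.65 pos [0.6073 0.0163 0.0374] F [-0.3 -0.   0.3] w 0.76 q [ -8.  22. 107.   0.  51. -98.]
rot [ 0.004 -0.    -0.   ]
d cm [-0.03 -0.13  0.34]
```

drive_tool(increments=[[0,-0.1,0.35,0.004,0,0,6.5],[0,0,0,0,0,0,3.5],[0,0,0,0,0,0,3.5],[0,0,0,0,0,0,3.5],[0,0,0,0,0,0,3.5],[0,0,0,0,0,0,3.5],[0,0,0,0,0,0,3.5]], newtons=30)

```text
time: 30.52
eef_pos: [0.6069, 0.0162, 0.0345]
ee_rot: [[0.0, 1.0, 0.001], [1.0, -0.0, 0.0], [0.0, 0.001, -1.0]]
contact_force: [0.8, -0.4, 0.4]
grip_width: 0.501
```

```bash
python3 go.py .486 -.3245 .14
```

```text
t 30.52 pos [0.6069 0.0162 0.0345] F [ 0.8 -0.4  0.4] w 0.501 q [ -8.  22. 107.   0.  51. -98.]
rot [ 0.001 -0.    -0.   ]
d cm [-34.07 -12.07 -10.57]
```

drive_tool(increments=[[0,0,-1,0,0,0,3.5],[0,0,-2,0,0,0,3.5],[0,0,-2.5,0,0,0,3.5],[0,0,-2.5,0,0,0,3.5],[-1,-0.5,-2,0,0,0,3.5],[-2.2,-1,-1,0,0,0,3.5],[-3.2,-1.3,0,0,0,0,3.5],[-3.2,-1.3,0,0,0,0,3.5],[-3.2,-1.3,0,0,0,0,3.5],[-3.2,-1.1,0,0,0,0,3.5],[-3.2,-1.1,0,0,0,0,3.5],[-3,-1,0,0,0,0,3.5]])

```text
time: 32.02
eef_pos: [0.5224, -0.2111, 0.1668]
ee_rot: [[-0.005, 1.0, 0.02], [1.0, 0.005, -0.006], [-0.007, 0.02, -1.0]]
contact_force: [0.3, 0.0, -1.6]
grip_width: 0.501
```

```bash
python3 go.py .487 -.3245 .14
```

```text
t 32.02 pos [ 0.5224 -0.2111  0.1668] F [ 0.3  0.  -1.6] w 0.501 q [ -32.    6.  110.    0.   62. -123.]
rot [0.02  0.007 0.005]
d cm [-11.31  -3.65   2.68]
```

drive_tool(increments=[[-3,-1,0,0.01,0.003,0.005,3.5],[-2.6,-0.8,0.3,0.01,0.004,0,3.5],[-2,-0.6,0.5,0,0,0,3.5],[-1.2,-0.4,0.5,0,0,0,3.5],[-0.6,-0.2,0.4,0,0,0,3.5],[0,0,0,0,0,0,3.5],[0,0,0,0,0,0,3.5]])

```text
time: 32.9
eef_pos: [0.4918, -0.3096, 0.1553]
ee_rot: [[0.002, 1.0, 0.005], [1.0, -0.002, -0.003], [-0.003, 0.005, -1.0]]
contact_force: [-0.4, 0.1, -0.7]
grip_width: 0.496
```

```bash
python3 go.py .487 -.3245 .0945;  python3 wl.py w5 wrist; python3 wl.py s5 side 290 230 450 350; python3 wl.py t5 top 400 200 520 320
```

```text
t 32.9 pos [ 0.4918 -0.3096  0.1553] F [-0.4  0.1 -0.7] w 0.496 q [ -42.    9.  108.    0.   62. -132.]
rot [ 0.005  0.003 -0.002]
d cm [-1.48 -0.51  6.08]
```

View pics/w5.png

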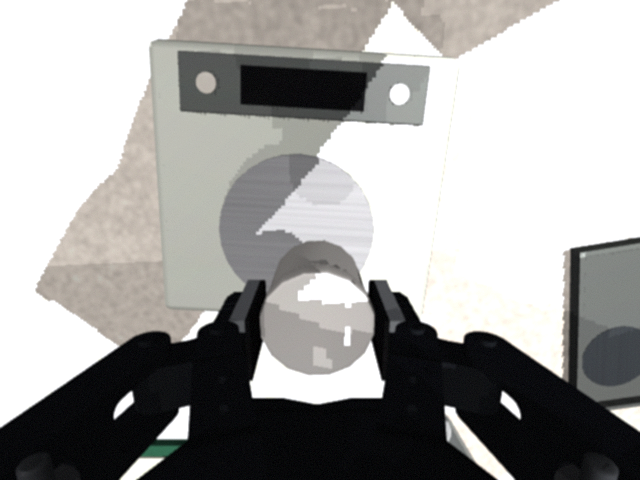

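View pics/s5.png

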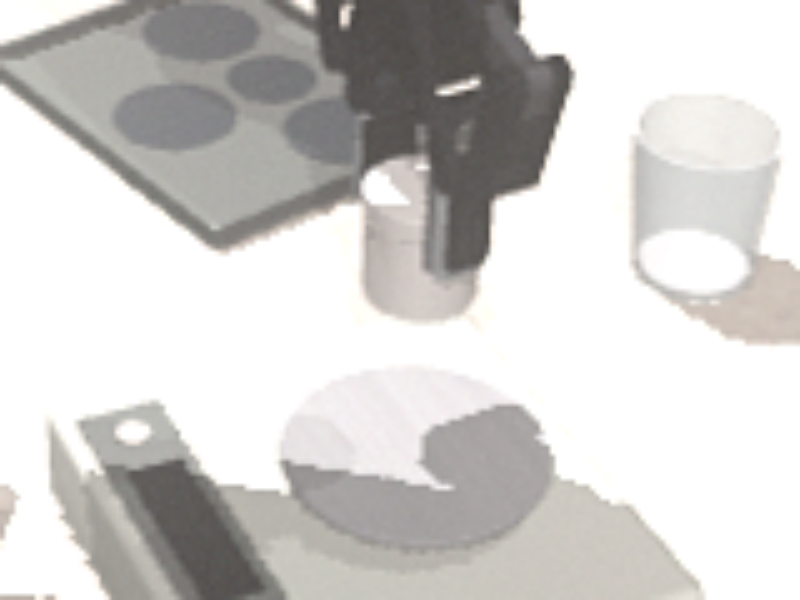

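The wrist view shows the jar held at (317,320), with the pan ellipse centred near (296,232). I'll cast that centre as a check.

```bash
python3 - <<'E'
from h import *
f=dict(np.load("pics/w5.npz"));P=cloud(f)
m=(P[...,2]>.061)&(P[...,2]<.068);m[:140]=0
n,l,st,ce=cv2.connectedComponentsWithStats(m.astype(np.uint8));k=1+st[1:,4].argmax()
c=max(cv2.findContours((l==k).astype(np.uint8),0,1)[0],key=cv2.contourArea)
q=P[c[:,0,1],c[:,0,0],:2]; q=ray(f,c[:,0],.064)[:,:2]
q=cv2.convexHull(q.astype(np.float32)); print(st[k],cv2.minEnclosingCircle(q))
E
```

```text
[  219   154   154   141 13651] ((0.4855651259422302, -0.32412853837013245), 0.0499572679400444)
```

drive_tool(increments=[[-1,-0.4,0.6,0.005,0.003,0,3.5],[-0.4,-0.1,1,0,0,0,3.5],[0,0,1.2,0,0,0,3.5],[0,0,1,0,0,0,3.5],[0,0,0.4,0,0,0,3.5],[0,0,0,0,0,0,3.5],[0,0,0,0,0,0,3.5]])

```text
time: 33.92
eef_pos: [0.4863, -0.3238, 0.1094]
ee_rot: [[0.001, 1.0, -0.001], [1.0, -0.001, 0.002], [0.002, -0.001, -1.0]]
contact_force: [-0.3, 1.0, -1.3]
grip_width: 0.498
```

```bash
python3 go.py .4865 -.3243 .0945
```

```text
t 33.92 pos [ 0.4863 -0.3238  0.1094] F [-0.3  1.  -1.3] w 0.498 q [ -44.   13.  109.    0.   58. -134.]
rot [-0.001 -0.002 -0.001]
d cm [-0.05  0.02  1.49]
```

drive_tool(increments=[[0,0,0.5,0,0,0,3.5],[0,0,0.5,0,0,0,3.5],[0,0,0.2,0,0,0,3.5],[0,0,0,0,0,0,3.5],[0,0,0,0,0,0,3.5]])

```text
time: 34.55
eef_pos: [0.4868, -0.3241, 0.0975]
ee_rot: [[0.0, 1.0, -0.0], [1.0, -0.0, 0.0], [0.0, -0.0, -1.0]]
contact_force: [0.5, -0.0, -0.9]
grip_width: 0.498
```

```bash
python3 go.py .4865 -.3243 .0945
```

```text
t 34.55 pos [ 0.4868 -0.3241  0.0975] F [ 0.5 -0.  -0.9] w 0.498 q [ -44.   14.  109.    0.   57. -134.]
rot [-0. -0. -0.]
d cm [-0.02 -0.03  0.3 ]
```

drive_tool(increments=[[0,0,0.2,0,0,0,3.5],[0,0,0.15,0,0,0,3.5],[0,0,0.1,0,0,0,3.5],[0,0,0,0,0,0,3.5]])

```text
time: 35.05
eef_pos: [0.4872, -0.3244, 0.0946]
ee_rot: [[0.0, 1.0, 0.0], [1.0, -0.0, -0.0], [-0.0, 0.0, -1.0]]
contact_force: [-0.7, -0.1, -0.4]
grip_width: 0.5
```

```bash
python3 go.py .4865 -.3243 .0945
```

```text
t 35.05 pos [ 0.4872 -0.3244  0.0946] F [-0.7 -0.1 -0.4] w 0.5 q [ -44.   14.  109.    0.   56. -134.]
rot [ 0.  0. -0.]
d cm [ 0.01 -0.07  0.01]
```

drive_tool(increments=[[0,0,0.2,0,0,0,3.5],[0,0,0.15,0,0,0,3.5]])

```text
time: 35.3
eef_pos: [0.4876, -0.3247, 0.0945]
ee_rot: [[0.0, 1.0, -0.0], [1.0, -0.0, 0.0], [0.0, -0.0, -1.0]]
contact_force: [-3.2, 2.4, 6.9]
grip_width: 0.502
```

```bash
python3 go.py .4865 -.3243 .0945
```

```text
t 35.3 pos [ 0.4876 -0.3247  0.0945] F [-3.2  2.4  6.9] w 0.502 q [ -44.   15.  109.    0.   57. -134.]
rot [-0. -0. -0.]
d cm [ 0.04 -0.11 -0.  ]
```

Contact at 7 N. I'll release the jar and lift straight up.

drive_tool(increments=[[0,0,0,0,0,0,6.5],[0,0,0,0,0,0,6.5],[0,0,0,0,0,0,6.5],[0,0,0,0,0,0,6.5],[0,0,-0.8,0,0,0,6.5],[0,0,-2,0,0,0,6.5],[0,0,-3,0,0,0,6.5],[0,0,-3,0,0,0,6.5],[0,0,-2,0,0,0,6.5],[0,0,0,0,0,0,6.5]])

```text
time: 36.55
eef_pos: [0.4887, -0.3257, 0.2121]
ee_rot: [[-0.0, 1.0, 0.005], [1.0, 0.0, -0.005], [-0.005, 0.005, -1.0]]
contact_force: [1.1, -0.0, 0.5]
grip_width: 0.763
```

```bash
python3 go.py .482 .259 .23; python3 wl.py w6 wrist; python3 - <<'E'
from h import *
f=dict(np.load("pics/w6.npz"));P=cloud(f)
m=(P[...,2]>.102)&(P[...,2]<.113);m[380:]=0
n,l,st,ce=cv2.connectedComponentsWithStats(m.astype(np.uint8))
for k in range(1,n):
  if st[k,4]>300: print(st[k],ce[k],P[l==k].mean(0))
E
```

```text
t 36.55 pos [ 0.4887 -0.3257  0.2121] F [ 1.1 -0.   0.5] w 0.763 q [ -44.    7.  105.    0.   68. -134.]
rot [0.005 0.005 0.   ]
d cm [58.46 -0.66 -2.07]
[ 288  203   63   63 3083] [318.75770354 234.19785923] [ 0.48705383 -0.32557487  0.10845087]
```

View pics/w6.png

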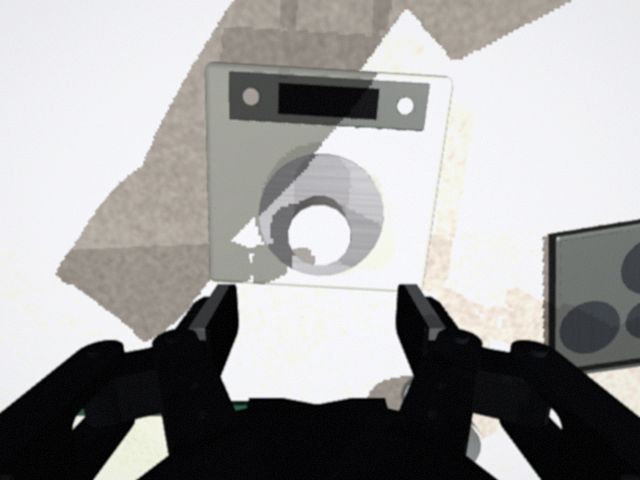

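The jar stands at (0.487, -0.3256), about 2 mm from the pan middle and upright. Next I bring the bottle back.

drive_tool(increments=[[3,0,-0.5,0.005,0.005,0,6.5],[5,0,0,0,0,0,6.5],[5.5,0,0,0,0,0,6.5],[5.5,0,0,0,0,0,6.5],[5.5,0,0,0,0,0,6.5],[5.5,0,0,0,0,0,6.5],[5.5,0,0,0,0,0,6.5],[5.5,0,0,0,0,0,6],[5,0,0,0,0,0,5.5],[4,0,0,0,0,0,5.2],[2.5,0,0,0,0,0,5.2],[1,0,0,0,0,0,5.2]], newtons=40)

```text
time: 38.1
eef_pos: [0.4818, 0.2262, 0.2064]
ee_rot: [[0.004, 1.0, -0.019], [1.0, -0.004, 0.005], [0.005, -0.019, -1.0]]
contact_force: [0.1, -0.4, -0.3]
grip_width: 0.608
```

```bash
python3 go.py .482 .259 .17
```

```text
t 38.1 pos [0.4818 0.2262 0.2064] F [ 0.1 -0.4 -0.3] w 0.608 q [ 14.   1. 112.   1.  69. -76.]
rot [-0.019 -0.005 -0.004]
d cm [3.26 0.08 3.66]
```

drive_tool(increments=[[1.6,0,0.6,-0.01,-0.005,-0.004,5.2],[1,0,1,-0.009,0,0,5.2],[0.3,0,1,0,0,0,5.2],[0,0,0.6,0,0,0,5.2],[0,0,0,0,0,0,5.2],[0,0,0,0,0,0,5.2]])

```text
time: 38.85
eef_pos: [0.481, 0.2544, 0.17]
ee_rot: [[0.002, 1.0, -0.003], [1.0, -0.002, -0.003], [-0.003, -0.003, -1.0]]
contact_force: [-0.2, 0.6, 0.5]
grip_width: 0.608
```

```bash
python3 go.py .4834 .2589 .107; python3 wl.py w7 wrist;  python3 - <<'E'
from h import *
f=dict(np.load("pics/w7.npz"));P=cloud(f)
m=(P[...,2]>.123)&(P[...,2]<.133);m[400:]=0
n,l,st,ce=cv2.connectedComponentsWithStats(m.astype(np.uint8))
for k in range(1,n):
  if st[k,4]>300: print(st[k],ce[k],P[l==k].mean(0))
E
```

```text
t 38.85 pos [0.481  0.2544 0.17  ] F [-0.2  0.6  0.5] w 0.608 q [ 17.   4. 112.  -0.  64. -73.]
rot [-0.003  0.003 -0.002]
d cm [0.46 0.25 6.3 ]
[ 440  241   64   61 2932] [471.68622101 271.01227831] [0.4813433  0.33389751 0.12827981]
[ 582  243   58   60 2762] [613.66582187 273.1788559 ] [0.48272353 0.40772106 0.12801448]
[ 297  245   60   60 2794] [326.28203293 274.47995705] [0.48312842 0.25858833 0.12843733]
```

View pics/w7.png

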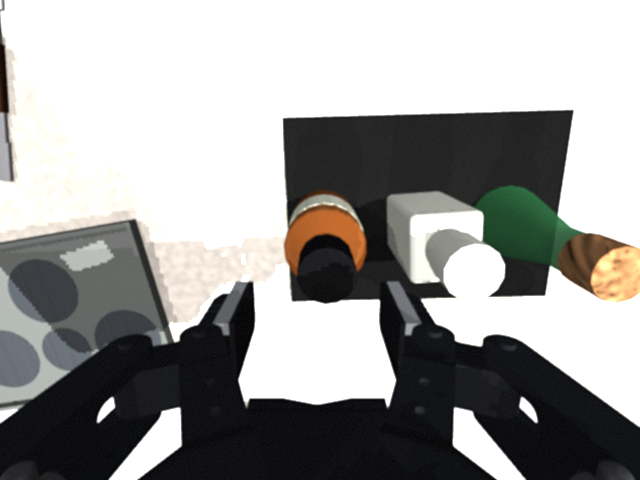

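The bottle cap at (326,274) maps to (0.483, 0.2586), exactly where I left it.

drive_tool(increments=[[0.4,0.2,1,-0.003,0.003,-0.002,5.2],[0,0,1.5,0,0,0,5.2],[0,0,1.5,0,0,0,5.2],[0,0,0.9,0,0,0,5.2],[0,0,0.3,0,0,0,5.2],[0,0,0,0,0,0,5.2]])

```text
time: 39.65
eef_pos: [0.4829, 0.2583, 0.1138]
ee_rot: [[0.0, 1.0, -0.0], [1.0, -0.0, 0.0], [0.0, -0.0, -1.0]]
contact_force: [-0.2, 0.6, 0.3]
grip_width: 0.61
```

```bash
python3 go.py .4834 .2587 .1067
```

```text
t 39.65 pos [0.4829 0.2583 0.1138] F [-0.2  0.6  0.3] w 0.61 q [ 18.   8. 114.   0.  58. -72.]
rot [-0. -0. -0.]
d cm [0.04 0.05 0.71]
```

drive_tool(increments=[[0,0,0.4,0,0,0,5.2],[0,0,0.3,0,0,0,5.2],[0,0,0,0,0,0,5.2],[0,0,0,0,0,0,2.2],[0,0,0,0,0,0,2.2],[0,0,0,0,0,0,2.2],[0,0,0,0,0,0,2.2],[0,0,0,0,0,0,2.2]])

```text
time: 40.65
eef_pos: [0.4839, 0.2588, 0.1078]
ee_rot: [[0.0, 1.0, 0.003], [1.0, -0.0, 0.001], [0.001, 0.003, -1.0]]
contact_force: [-0.1, 0.9, 0.5]
grip_width: 0.361
```

```bash
python3 go.py .618 -.0403 .18
```

```text
t 40.65 pos [0.4839 0.2588 0.1078] F [-0.1  0.9  0.5] w 0.361 q [ 18.   9. 114.   0.  57. -72.]
rot [ 0.003 -0.001 -0.   ]
d cm [-29.9   13.43  -7.22]
```

drive_tool(increments=[[0,0,-1,0.003,0,0,2.2],[0,0,-2,0,0,0,2.2],[0,0,-2,0,0,0,2.2],[-0.5,0.3,-1.5,0,0,0,2.2],[-1.5,0.7,-0.5,0,0,0,2.2],[-2.5,1.2,0,0,0,0,2.2],[-3.2,1.5,0,0,0,0,2.2],[-3.2,1.5,0,0,0,0,2.2],[-3.2,1.5,0,0,0,0,2.2],[-3.2,1.5,0,0,0,0,2.2],[-3.2,1.5,0,0,0,0,2.2],[-2.5,1,0,0,0,0,2.2]])

```text
time: 42.15
eef_pos: [0.5909, 0.0137, 0.175]
ee_rot: [[-0.0, 1.0, -0.013], [1.0, 0.0, -0.004], [-0.004, -0.013, -1.0]]
contact_force: [0.4, -0.1, -3.1]
grip_width: 0.362
```

```bash
python3 go.py .618 -.0403 .16
```

```text
t 42.15 pos [0.5909 0.0137 0.175 ] F [ 0.4 -0.1 -3.1] w 0.362 q [ -8.  10. 105.  -0.  66. -98.]
rot [-0.013  0.004  0.   ]
d cm [-5.4   2.73  1.48]
```

drive_tool(increments=[[-1.5,0.8,0.3,-0.006,0.004,0,2.2],[-1.2,0.6,0.4,-0.007,0,0,2.2],[-0.8,0.4,0.5,0,0,0,2.2],[-0.4,0.2,0.4,0,0,0,2.2],[0,0,0,0,0,0,2.2],[0,0,0,0,0,0,2.2]])

```text
time: 42.9
eef_pos: [0.6104, -0.0285, 0.1554]
ee_rot: [[0.002, 1.0, -0.004], [1.0, -0.002, 0.002], [0.002, -0.004, -1.0]]
contact_force: [-1.1, 0.1, -2.5]
grip_width: 0.363
```

```bash
python3 go.py .618 -.0403 .1088
```

```text
t 42.9 pos [ 0.6104 -0.0285  0.1554] F [-1.1  0.1 -2.5] w 0.363 q [ -12.   13.  103.    0.   64. -102.]
rot [-0.004 -0.002 -0.002]
d cm [-1.18  0.78  4.65]
```

drive_tool(increments=[[-0.8,0.5,0.5,-0.004,0,-0.002,2.2],[-0.3,0.2,1.1,0,0,0,2.2],[0,0,1.3,0,0,0,2.2],[0,0,0.8,0,0,0,2.2],[0,0,0.2,0,0,0,2.2],[0,0,0,0,0,0,2.2]])

```text
time: 43.65
eef_pos: [0.6173, -0.0392, 0.1129]
ee_rot: [[-0.002, 1.0, -0.001], [1.0, 0.002, 0.003], [0.003, -0.001, -1.0]]
contact_force: [-0.2, 0.4, -2.1]
grip_width: 0.359
```

```bash
python3 go.py .618 -.0403 .1088
```

```text
t 43.65 pos [ 0.6173 -0.0392  0.1129] F [-0.2  0.4 -2.1] w 0.359 q [ -13.   17.  104.    0.   59. -103.]
rot [-0.001 -0.003  0.002]
d cm [-0.11  0.07  0.41]
```

drive_tool(increments=[[-0.1,0,0.25,0,-0.003,0.002,2.2],[0,0,0.2,0,0,0,2.2],[0,0,0.15,0,0,0,2.2],[0,0,0.1,0,0,0,2.2]])

```text
time: 44.15
eef_pos: [0.6187, -0.0403, 0.1089]
ee_rot: [[0.0, 1.0, 0.002], [1.0, -0.0, -0.001], [-0.001, 0.002, -1.0]]
contact_force: [-2.4, 0.4, 3.6]
grip_width: 0.361
```

```bash
python3 go.py .618 -.0403 .1088
```

```text
t 44.15 pos [ 0.6187 -0.0403  0.1089] F [-2.4  0.4  3.6] w 0.361 q [ -13.   17.  104.   -0.   59. -103.]
rot [ 0.002  0.001 -0.   ]
d cm [-0.   -0.07  0.01]
```

drive_tool(increments=[[0,0,0,0,0,0,5],[0,0,0,0,0,0,5],[0,0,0,0,0,0,5],[0,0,-1,0,0,0,5],[0,0,-2,0,0,0,5],[0,0,-3,0,0,0,5],[2,-0.7,-2,0,0,0,5],[4,-1.4,0,0,0,0,5],[4.5,-1.7,0,0,0,0,5],[4.5,-1.7,0,0,0,0,5],[4.5,-1.7,0,0,0,0,5],[4.5,-1.7,0,0,0,0,5]])

```text
time: 45.65
eef_pos: [0.5341, 0.2031, 0.206]
ee_rot: [[0.008, 1.0, 0.026], [1.0, -0.008, -0.002], [-0.002, 0.026, -1.0]]
contact_force: [0.5, -0.5, -0.2]
grip_width: 0.585
```

```bash
python3 go.py .482 .334 .17
```

```text
t 45.65 pos [0.5341 0.2031 0.206 ] F [ 0.5 -0.5 -0.2] w 0.585 q [ 11.   4. 108.  -0.  66. -79.]
rot [ 0.026  0.002 -0.008]
d cm [13.06 -5.4   3.44]
```

drive_tool(increments=[[4,-1.5,0,0.013,0.002,-0.008,5],[3.5,-1.3,0.3,0.013,0,0,5],[2.3,-1,0.6,0,0,0,5],[1.2,-0.6,0.8,0,0,0,5],[0.4,-0.2,0.5,0,0,0,5],[0,0,0,0,0,0,5],[0,0,0,0,0,0,5]])

```text
time: 46.52
eef_pos: [0.4881, 0.3233, 0.1924]
ee_rot: [[-0.005, 1.0, 0.011], [1.0, 0.005, 0.004], [0.004, 0.011, -1.0]]
contact_force: [-0.1, -0.2, 0.8]
grip_width: 0.592
```

```bash
python3 go.py .482 .334 .107; cat > caps.py <<'E'
import sys
from h import *
from workcell import grab_frame
f=grab_frame("wrist");P=cloud(f)
m=(P[...,2]>.123)&(P[...,2]<.134);m[400:]=0
n,l,st,ce=cv2.connectedComponentsWithStats(m.astype(np.uint8))
for k in range(1,n):
  if st[k,4]>800: print(st[k],ce[k].round(),P[l==k].mean(0).round(4))
E
python3 caps.py
```

```text
t 46.52 pos [0.4881 0.3233 0.1924] F [-0.1 -0.2  0.8] w 0.592 q [ 24.   7. 106.  -0.  66. -67.]
rot [ 0.011 -0.004  0.005]
d cm [ 1.04 -0.71  8.54]
[ 311  217   55   55 2326] [338. 244.] [0.4814 0.3348 0.1285]
[ 441  220   58   54 2407] [469. 246.] [0.4826 0.4105 0.1283]
```

drive_tool(increments=[[0.8,-0.5,0.8,0.011,-0.004,0.005,5],[0.2,-0.1,1.6,0,0,0,5],[0,0,1.8,0,0,0,5],[0,0,1.5,0,0,0,5],[0,0,0.5,0,0,0,5],[0,0,0,0,0,0,5],[0,0,0,0,0,0,5]])

```text
time: 47.45
eef_pos: [0.4816, 0.3326, 0.1243]
ee_rot: [[0.003, 1.0, -0.003], [1.0, -0.003, -0.002], [-0.002, -0.003, -1.0]]
contact_force: [-0.0, -0.2, 0.4]
grip_width: 0.584
```

```bash
python3 go.py .4818 .3344 .1067
```

```text
t 47.45 pos [0.4816 0.3326 0.1243] F [-0.  -0.2  0.4] w 0.584 q [ 25.  12. 108.  -0.  60. -65.]
rot [-0.003  0.002 -0.003]
d cm [0.19 0.02 1.76]
```

drive_tool(increments=[[0.2,0,0.8,-0.003,0.002,-0.003,5],[0,0,0.7,0,0,0,5],[0,0,0.2,0,0,0,5],[0,0,0,0,0,0,5]])

```text
time: 47.95
eef_pos: [0.4823, 0.335, 0.1074]
ee_rot: [[-0.001, 1.0, 0.002], [1.0, 0.001, 0.001], [0.001, 0.002, -1.0]]
contact_force: [-0.2, 0.8, 0.5]
grip_width: 0.586
```

```bash
python3 go.py .4818 .3344 .1067
```

```text
t 47.95 pos [0.4823 0.335  0.1074] F [-0.2  0.8  0.5] w 0.586 q [ 25.  14. 109.   0.  58. -65.]
rot [ 0.002 -0.001  0.001]
d cm [-0.06 -0.05  0.07]
```

drive_tool(increments=[[0,0,0.05,0,0,0,2.2],[0,0,0,0,0,0,2.2],[0,0,0,0,0,0,2.2],[0,0,0,0,0,0,2.2],[0,0,0,0,0,0,2.2]])

```text
time: 48.58
eef_pos: [0.4825, 0.3352, 0.1072]
ee_rot: [[-0.001, 1.0, 0.003], [1.0, 0.001, 0.002], [0.002, 0.003, -1.0]]
contact_force: [0.2, 0.4, -0.2]
grip_width: 0.36
```

```bash
python3 go.py .548 .0064 .18
```

```text
t 48.58 pos [0.4825 0.3352 0.1072] F [ 0.2  0.4 -0.2] w 0.36 q [ 25.  14. 109.   0.  58. -65.]
rot [ 0.003 -0.002  0.001]
d cm [-32.87   6.55  -7.31]
```

drive_tool(increments=[[0,0,-1,0.003,0,0,2.2],[0,0,-2,0,0,0,2.2],[0,0,-2,0,0,0,2.2],[-0.5,0,-1.5,0,0,0,2.2],[-1.5,0.3,-0.5,0,0,0,2.2],[-2.5,0.5,0,0,0,0,2.2],[-3.5,0.7,0,0,0,0,2.2],[-3.5,0.7,0,0,0,0,2.2],[-3.5,0.7,0,0,0,0,2.2],[-3.5,0.7,0,0,0,0,2.2],[-3.5,0.7,0,0,0,0,2.2],[-3,0.6,0,0,0,0,2.2]])

```text
time: 50.08
eef_pos: [0.5288, 0.071, 0.1766]
ee_rot: [[-0.002, 1.0, -0.01], [1.0, 0.002, -0.004], [-0.004, -0.01, -1.0]]
contact_force: [0.3, 0.2, -1.6]
grip_width: 0.36
```

```bash
python3 go.py .548 .0065 .16
```

```text
t 50.08 pos [0.5288 0.071  0.1766] F [ 0.3  0.2 -1.6] w 0.36 q [ -3.   2. 113.  -0.  65. -93.]
rot [-0.01   0.004  0.002]
d cm [-6.45  1.93  1.67]
```

drive_tool(increments=[[-2,0.6,0.3,-0.01,0.004,0.002,2.2],[-1.5,0.5,0.4,0,0,0,2.2],[-1,0.3,0.5,0,0,0,2.2],[-0.4,0.1,0.4,0,0,0,2.2],[0,0,0,0,0,0,2.2],[0,0,0,0,0,0,2.2]])

```text
time: 50.82
eef_pos: [0.5422, 0.0168, 0.1579]
ee_rot: [[0.004, 1.0, -0.004], [1.0, -0.004, 0.001], [0.001, -0.004, -1.0]]
contact_force: [0.0, -0.4, -1.8]
grip_width: 0.362
```

```bash
python3 go.py .548 .0065 .1082
```

```text
t 50.83 pos [0.5422 0.0168 0.1579] F [ 0.  -0.4 -1.8] w 0.362 q [ -9.   5. 113.  -0.  63. -99.]
rot [-0.004 -0.001 -0.004]
d cm [-1.04  0.6   4.96]
```

drive_tool(increments=[[-0.7,0.4,0.5,-0.004,0,-0.004,2.2],[-0.2,0.1,1.2,0,0,0,2.2],[0,0,1.3,0,0,0,2.2],[0,0,0.9,0,0,0,2.2],[0,0,0.2,0,0,0,2.2],[0,0,0,0,0,0,2.2]])

```text
time: 51.58
eef_pos: [0.5469, 0.0085, 0.1131]
ee_rot: [[-0.002, 1.0, -0.002], [1.0, 0.002, 0.001], [0.001, -0.002, -1.0]]
contact_force: [0.3, -0.1, -2.1]
grip_width: 0.358
```

```bash
python3 go.py .548 .0065 .1082
```

```text
t 51.58 pos [0.5469 0.0085 0.1131] F [ 0.3 -0.1 -2.1] w 0.358 q [ -10.    9.  114.    0.   58. -100.]
rot [-0.002 -0.001  0.002]
d cm [-0.2   0.11  0.49]
```

drive_tool(increments=[[-0.2,0.05,0.3,0,0,0.002,2.2],[0,0,0.2,0,0,0,2.2],[0,0,0.2,0,0,0,2.2],[0,0,0.1,0,0,0,2.2]])

```text
time: 52.08
eef_pos: [0.5495, 0.0063, 0.1082]
ee_rot: [[-0.0, 1.0, 0.003], [1.0, 0.0, 0.001], [0.001, 0.003, -1.0]]
contact_force: [-1.3, 0.3, 1.1]
grip_width: 0.363
```

```bash
python3 go.py .548 .0065 .1082
```

```text
t 52.08 pos [0.5495 0.0063 0.1082] F [-1.3  0.3  1.1] w 0.363 q [ -10.    9.  114.    0.   57. -100.]
rot [ 0.003 -0.001  0.   ]
d cm [ 0.02 -0.15  0.  ]
```

drive_tool(increments=[[0,-0.1,0.05,0,0,0,2.2],[0,0,0,0,0,0,5],[0,0,0,0,0,0,5],[0,0,0,0,0,0,5],[0,0,-1,0,0,0,5],[0,0,-2,0,0,0,5],[0,0,-3,0,0,0,5],[2,-0.3,-2,0,0,0,5.5],[4.5,-0.7,0,0,0,0,6],[5.5,-1,0,0,0,0,6],[5.5,-1,0,0,0,0,6],[5.5,-1,0,0,0,0,6]])

```text
time: 53.58
eef_pos: [0.5113, 0.2389, 0.1972]
ee_rot: [[0.009, 1.0, 0.014], [1.0, -0.009, 0.001], [0.001, 0.014, -1.0]]
contact_force: [0.6, 0.2, 0.4]
grip_width: 0.704
```

```bash
python3 go.py .4826 .411 .17
```

```text
t 53.58 pos [0.5113 0.2389 0.1972] F [0.6 0.2 0.4] w 0.704 q [ 15.   4. 109.  -0.  66. -75.]
rot [ 0.014 -0.001 -0.009]
d cm [17.18 -3.06  2.69]
```

drive_tool(increments=[[5,-0.8,0,0.014,0,-0.009,6],[4.4,-0.7,0,0,0,0,6],[3,-0.6,0.3,0,0,0,6],[1.7,-0.4,0.6,0,0,0,6],[0.6,-0.1,0.5,0,0,0,6],[0,0,0,0,0,0,6],[0,0,0,0,0,0,6]])

```text
time: 54.45
eef_pos: [0.4843, 0.3929, 0.1865]
ee_rot: [[-0.005, 1.0, 0.005], [1.0, 0.005, 0.002], [0.002, 0.005, -1.0]]
contact_force: [0.2, 0.3, 0.2]
grip_width: 0.703
```

```bash
python3 go.py .4826 .411 .1067; python3 caps.py
```

```text
t 54.45 pos [0.4843 0.3929 0.1865] F [0.2 0.3 0.2] w 0.703 q [ 30.  13. 101.  -0.  66. -61.]
rot [ 0.005 -0.002  0.005]
d cm [ 1.8  -0.2   7.98]
[ 323  229   56   56 2422] [351. 256.] [0.4825 0.4114 0.1284]
```

drive_tool(increments=[[1.2,-0.2,0.8,0.005,-0.002,0.005,6],[0.5,0,1.6,0,0,0,6],[0,0,1.8,0,0,0,6],[0,0,1.2,0,0,0,6],[0,0,0.4,0,0,0,6],[0,0,0,0,0,0,6],[0,0,0,0,0,0,6]])

```text
time: 55.38
eef_pos: [0.4822, 0.4093, 0.1231]
ee_rot: [[0.003, 1.0, -0.003], [1.0, -0.003, -0.002], [-0.002, -0.003, -1.0]]
contact_force: [-0.5, 1.0, 0.8]
grip_width: 0.701
```

```bash
python3 go.py .4828 .4114 .1067
```

```text
t 55.38 pos [0.4822 0.4093 0.1231] F [-0.5  1.   0.8] w 0.701 q [ 31.  18. 101.  -0.  61. -59.]
rot [-0.003  0.002 -0.003]
d cm [0.21 0.06 1.63]
```

drive_tool(increments=[[0.15,0,0.7,-0.003,0.002,-0.003,6],[0,0,0.6,0,0,0,6],[0,0,0.2,0,0,0,6],[0,0,0,0,0,0,6],[0,0,0,0,0,0,2.2],[0,0,0,0,0,0,2.2],[0,0,0,0,0,0,2.2],[0,0,0,0,0,0,2.2],[0,0,0,0,0,0,2.2],[0,0,0,0,0,0,2.2]])

```text
time: 56.62
eef_pos: [0.483, 0.4114, 0.1087]
ee_rot: [[-0.001, 1.0, 0.003], [1.0, 0.001, 0.002], [0.002, 0.003, -1.0]]
contact_force: [0.0, 0.4, -0.7]
grip_width: 0.36
```

```bash
python3 go.py .5972 .0748 .17
```

```text
t 56.62 pos [0.483  0.4114 0.1087] F [ 0.   0.4 -0.7] w 0.36 q [ 31.  19. 102.   0.  59. -59.]
rot [ 0.003 -0.002  0.001]
d cm [-33.66  11.42  -6.17]
```

drive_tool(increments=[[0,0,-1,0.003,0,0,2.2],[0,0,-2,0,0,0,2.2],[0,0,-2,0,0,0,2.2],[-0.5,0.2,-1.5,0,0,0,2.2],[-1.5,0.6,-0.5,0,0,0,2.2],[-2.5,1,0,0,0,0,2.2],[-3.5,1.2,0,0,0,0,2.2],[-3.5,1.2,0,0,0,0,2.2],[-3.5,1.2,0,0,0,0,2.2],[-3.5,1.2,0,0,0,0,2.2],[-3.5,1.2,0,0,0,0,2.2],[-3,1,0,0,0,0,2.2]])

```text
time: 58.12
eef_pos: [0.5739, 0.1477, 0.1854]
ee_rot: [[-0.001, 1.0, 0.001], [1.0, 0.001, -0.0], [-0.0, 0.001, -1.0]]
contact_force: [0.6, 0.1, -1.6]
grip_width: 0.361
```

```bash
python3 go.py .5975 .0747 .16
```

```text
t 58.12 pos [0.5739 0.1477 0.1854] F [ 0.6  0.1 -1.6] w 0.361 q [  5.   9. 105.  -0.  66. -85.]
rot [0.001 0.    0.001]
d cm [-7.3   2.34  2.54]
```

drive_tool(increments=[[-2.3,0.8,0.3,0,0,0,2.2],[-1.7,0.6,0.5,0,0,0,2.2],[-1.1,0.4,0.6,0,0,0,2.2],[-0.5,0.1,0.5,0,0,0,2.2],[0,0,0,0,0,0,2.2],[0,0,0,0,0,0,2.2]])

```text
time: 58.88
eef_pos: [0.5927, 0.0857, 0.1645]
ee_rot: [[0.003, 1.0, -0.002], [1.0, -0.003, 0.0], [0.0, -0.002, -1.0]]
contact_force: [-0.1, 0.2, -1.0]
grip_width: 0.361
```

```bash
python3 go.py .5975 .0747 .1097
```

```text
t 58.88 pos [0.5927 0.0857 0.1645] F [-0.1  0.2 -1. ] w 0.361 q [ -1.  11. 105.  -0.  64. -91.]
rot [-0.002 -0.    -0.003]
d cm [-1.1   0.49  5.48]
```

drive_tool(increments=[[-0.7,0.3,0.6,-0.002,0,-0.003,2.2],[-0.2,0.1,1.3,0,0,0,2.2],[0,0,1.5,0,0,0,2.2],[0,0,1,0,0,0,2.2],[0,0,0.3,0,0,0,2.2],[0,0,0,0,0,0,2.2]])

```text
time: 59.62
eef_pos: [0.596, 0.0775, 0.1131]
ee_rot: [[-0.003, 1.0, -0.001], [1.0, 0.003, 0.0], [0.0, -0.001, -1.0]]
contact_force: [-0.2, -0.1, -0.9]
grip_width: 0.361
```

```bash
python3 go.py .5975 .0747 .1097
```

```text
t 59.62 pos [0.596  0.0775 0.1131] F [-0.2 -0.1 -0.9] w 0.361 q [ -2.  15. 106.   0.  59. -92.]
rot [-0.001 -0.     0.003]
d cm [-0.28  0.15  0.34]
```

drive_tool(increments=[[-0.2,0.05,0.2,0,0,0.003,2.2],[0,0,0.2,0,0,0,2.2],[0,0,0.15,0,0,0,2.2],[0,0,0.1,0,0,0,2.2]])

```text
time: 60.12
eef_pos: [0.5982, 0.0754, 0.1096]
ee_rot: [[0.001, 1.0, 0.002], [1.0, -0.001, 0.0], [0.0, 0.002, -1.0]]
contact_force: [-1.2, 0.8, 4.1]
grip_width: 0.362
```

```bash
python3 go.py .5975 .0747 .1097
```

```text
t 60.12 pos [0.5982 0.0754 0.1096] F [-1.2  0.8  4.1] w 0.362 q [ -2.  15. 106.   0.  58. -92.]
rot [ 0.002 -0.    -0.001]
d cm [-0.07 -0.07 -0.01]
```

drive_tool(increments=[[0,0,0,0,0,0,5],[0,0,0,0,0,0,5],[0,0,0,0,0,0,5],[0,0,-1,0,0,0,5],[0,0,-2,0,0,0,5],[0,0,-3,0,0,0,5],[2,-0.5,-3,0,0,0,5.5],[4.5,-1.5,-1,0,0,0,6],[5.5,-1.5,0,0,0,0,6],[5.5,-1.5,0,0,0,0,6],[5.5,-1,0,0,0,0,6],[5,0,0,0,0,0,6]])

```text
time: 61.62
eef_pos: [0.5419, 0.3607, 0.2293]
ee_rot: [[0.008, 1.0, 0.023], [1.0, -0.008, 0.004], [0.005, 0.023, -1.0]]
contact_force: [1.1, -0.1, 0.1]
grip_width: 0.701
```

drive_tool(increments=[[3,0,0,0,0,0,6],[1,0,0,0,0,0,6],[0,0,0,0,0,0,6],[0,0,0,0,0,0,6],[0,0,0,0,0,0,6],[0,0,0,0,0,0,6]])

```text
time: 62.38
eef_pos: [0.5427, 0.402, 0.2351]
ee_rot: [[0.007, 1.0, 0.029], [1.0, -0.007, 0.006], [0.006, 0.028, -1.0]]
contact_force: [0.8, -0.8, 0.4]
grip_width: 0.702
```

```bash
python3 go.py; python3 wl.py t9 top 180 130 520 330; python3 wl.py s9 side 200 130 480 340; python3 - <<'E'
from h import *
f=dict(np.load("pics/t9.npz"));P=cloud(f);f0=dict(np.load("pics/top0.npz"));P0=cloud(f0)
for n,b in [("flask",(250,180,290,215)),("bottle",(310,170,345,205)),("can",(288,205,320,240))]:
    x0,y0,x1,y1=b
    for Q in (P0,P):
        q=Q[y0:y1,x0:x1].reshape(-1,3);q=q[(q[:,2]>.118)&(q[:,2]<.14)];print(n,len(q),q.mean(0).round(4))
q=P[225:285,425:490].reshape(-1,3);q=q[(q[:,2]>.1)&(q[:,2]<.115)];print("jar",len(q),q.mean(0).round(4))
for n,b,z in [("box",(180,140,235,185),.02),("beaker",(380,135,425,180),.03),("spat",(290,265,320,350),.003)]:
    x0,y0,x1,y1=b
    for Q in (P0,P):
        q=Q[y0:y1,x0:x1].reshape(-1,3);q=q[(q[:,2]>z)&(q[:,2]<.09)];print(n,len(q),q.mean(0).round(4))
E
```

```text
t 62.38 pos [0.5427 0.402  0.2351] F [ 0.8 -0.8  0.4] w 0.702 q [ 28.  16.  91.  -0.  71. -61.]
rot [ 0.029 -0.006 -0.007]
flask 196 [0.5984 0.0737 0.1285]
flask 196 [0.5998 0.0743 0.1282]
bottle 194 [ 0.6189 -0.0415  0.1285]
bottle 192 [ 0.6199 -0.0414  0.1285]
can 190 [0.5484 0.0059 0.1285]
can 192 [0.55   0.0057 0.1284]
jar 352 [ 0.4893 -0.3251  0.1076]
box 1016 [0.7001 0.2271 0.0295]
box 1021 [0.7002 0.2272 0.0294]
beaker 460 [ 0.7101 -0.21    0.0587]
beaker 458 [ 0.7101 -0.2097  0.0587]
spat 506 [0.3747 0.0059 0.0052]
spat 531 [0.3771 0.0062 0.0053]
```

View pics/t9.png

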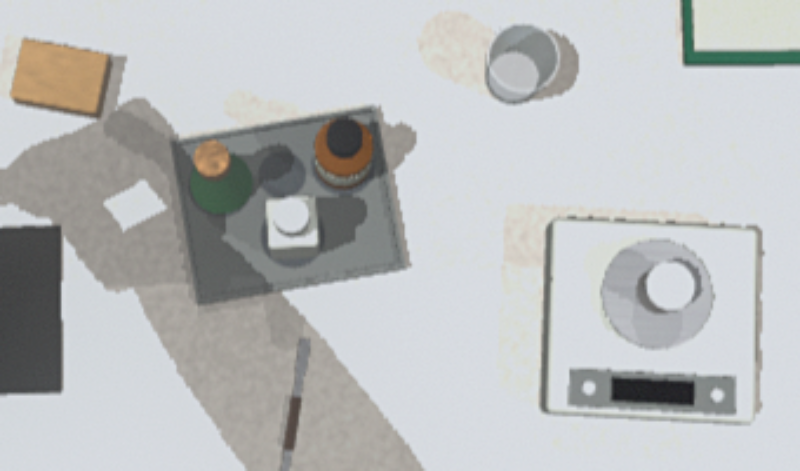

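View pics/s9.png

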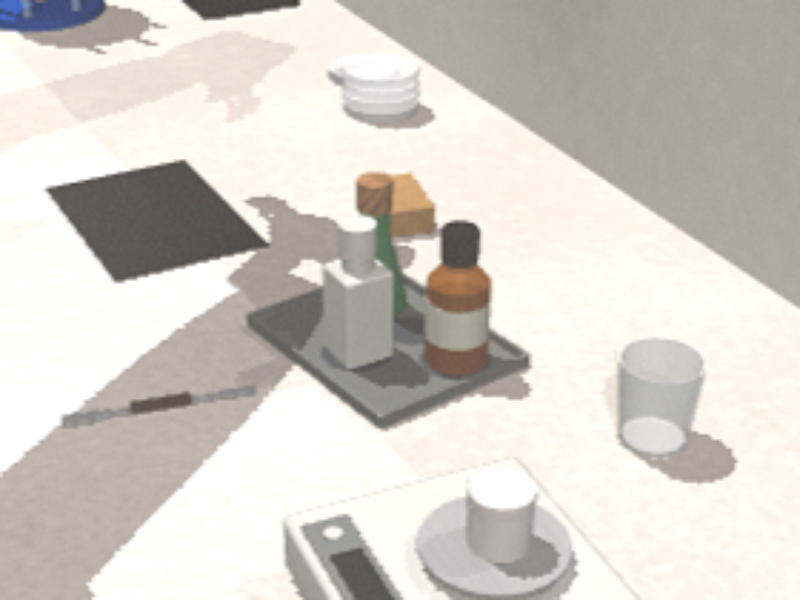

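All three containers stand on their own spots, the jar is on the pan, and everything is upright and untouched.

```bash
python3 -c "
from workcell import manip; print(manip.sign_off())"
```

```text
the job is handed in; nothing more can be done
None
```

I moved the flask, canister and bottle onto the mat and set the jar on the balance pan. Then I put the three back in the tray in the order bottle, canister, flask. The job was handed in at about 62 s; the interface gives no verdict.

My last checks from the top and side cameras, with the gripper clear of everything:
- **Containers:** each stands upright within about 2 mm of where it started.
- **Jar:** it stands upright about 2 mm from the pan middle. It was lowered in small steps and met the pan with about 7 N.
- **Beaker and box:** they are within 0.5 mm of where they were.
- **Spatula:** its reading differs by about 2 mm. The arm never came near it, and the arm's shadow lay across it in the last picture, so I take this as a measuring effect.

No check failed. The wrist and top cameras disagreed by about 2 mm in x, which is within the stated calibration.

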